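# Load the coil winder and throw its isolator over the guard

## Task

Load the coil winder, which still has its power on: first take the insulated hook from its rest, reach over the clear guard screen and push the isolator lever fully away from you, off, then slide every grey bobbin on the bench over a square spindle of its own, right down on the shoulder. When all are on, pull the lever fully back towards you with the hook and lay the hook back in its rest the way it lay. Never touch the lever by hand or put the hand to the spindles while the power is on, do not knock the screen, and leave the other things on the bench alone.

Things in the scene. Friction and masses are not known exactly. Their poses are not given: they have to be found in the camera images.
- bobbin0: bare transformer bobbin, grey plastic, upright; 60 (own x) x 50 (own y) x 52 mm tall; origin at the centre of its underside, z up. Square through-bore 24 mm wide, sides parallel to own x, y. Flanges 60 x 50 mm, lower 6 mm thick, upper 10 mm (42 to 52 mm up), brass pins stand 6 mm up along its 50 mm edges; hub between 31 mm square. About 60 g. 2 to 4 of the 4 bobbins are present
- bobbin1: bare transformer bobbin, grey plastic, upright; 60 (own x) x 50 (own y) x 52 mm tall; origin at the centre of its underside, z up. Square through-bore 24 mm wide, sides parallel to own x, y. Flanges 60 x 50 mm, lower 6 mm thick, upper 10 mm (42 to 52 mm up), brass pins stand 6 mm up along its 50 mm edges; hub between 31 mm square. About 60 g. 2 to 4 of the 4 bobbins are present
- bobbin2: bare transformer bobbin, grey plastic, upright; 60 (own x) x 50 (own y) x 52 mm tall; origin at the centre of its underside, z up. Square through-bore 24 mm wide, sides parallel to own x, y. Flanges 60 x 50 mm, lower 6 mm thick, upper 10 mm (42 to 52 mm up), brass pins stand 6 mm up along its 50 mm edges; hub between 31 mm square. About 60 g. 2 to 4 of the 4 bobbins are present
- bobbin3: bare transformer bobbin, grey plastic, upright; 60 (own x) x 50 (own y) x 52 mm tall; origin at the centre of its underside, z up. Square through-bore 24 mm wide, sides parallel to own x, y. Flanges 60 x 50 mm, lower 6 mm thick, upper 10 mm (42 to 52 mm up), brass pins stand 6 mm up along its 50 mm edges; hub between 31 mm square. About 60 g. 2 to 4 of the 4 bobbins are present
- spindle0_seat (a point): winder spindle 0 (0 to 3 stand in a row, 95 mm apart along the winder's y): point on its axis, on top of its round 48 mm shoulder, where a seated bobbin's underside rests, 83 mm above the bench. The steel shaft above is 20 mm square, 46 mm high, plus an 8 mm cone; x, y of this frame are parallel to its faces, z up. Stopped at some angle; turns stiffly (0.03 Nm)
- spindle1_seat (a point): winder spindle 1 (0 to 3 stand in a row, 95 mm apart along the winder's y): point on its axis, on top of its round 48 mm shoulder, where a seated bobbin's underside rests, 83 mm above the bench. The steel shaft above is 20 mm square, 46 mm high, plus an 8 mm cone; x, y of this frame are parallel to its faces, z up. Stopped at some angle; turns stiffly (0.03 Nm)
- spindle2_seat (a point): winder spindle 2 (0 to 3 stand in a row, 95 mm apart along the winder's y): point on its axis, on top of its round 48 mm shoulder, where a seated bobbin's underside rests, 83 mm above the bench. The steel shaft above is 20 mm square, 46 mm high, plus an 8 mm cone; x, y of this frame are parallel to its faces, z up. Stopped at some angle; turns stiffly (0.03 Nm)
- spindle3_seat (a point): winder spindle 3 (0 to 3 stand in a row, 95 mm apart along the winder's y): point on its axis, on top of its round 48 mm shoulder, where a seated bobbin's underside rests, 83 mm above the bench. The steel shaft above is 20 mm square, 46 mm high, plus an 8 mm cone; x, y of this frame are parallel to its faces, z up. Stopped at some angle; turns stiffly (0.03 Nm)
- winder: the grey bench coil winder (fixed; 200 x 380 mm, 75 mm high); origin on the bench under the middle of the spindle row, -x its front (key panel) 55 mm before the row, y along the row. Its wire-guide traverse stands 110 to 140 mm behind the row (+x), up to 150 mm high
- guard: the fixed base plate of the live section (180 x 280 mm); origin on the bench, -x its front towards the robot, z up. Carries the isolator switch and, around it, the clear U-shaped screen
- screen: the clear screen with aluminium edging, 160 mm high above the bench, origin and axes as guard: a front panel across at x = -90 mm (260 mm wide, edging 9 mm thick) and two side wings at y = +-128 mm running from x = -93 to +60 mm. Open at the top and at the rear
- guard_top (a point): middle of the top edge of the screen's front panel, 160 mm above the bench
- isolator (a joint): angle of the isolator's lever: 0 is off (it leans 0.55 rad away from the robot, to the guard's +x), 1.1 is on, as at the start (leaning 0.55 rad towards the robot, against its stop). It stays where it is left; about 2 N at its bar move it. Pivot axis along the guard's y at x = +10 mm, y = 0, 72 mm above the bench
- isolator_bar (a point): centre of the cross-bar at the lever's end, 60 mm from the pivot: a black bar 12 mm thick, 56 mm long along the guard's y; about 123 mm above the bench when off or on, 132 mm half way
- hook: the insulated switch hook: a black grip, 22 mm square, 150 mm long along own x, origin at its centre; from its front (+x) end a white rod 8 mm thick runs on to x = 240 mm, then bends down and runs 90 mm along own -z to its rounded end (94 mm below the grip's axis). 140 g, balance point at x = +28 mm
- rest: the fixed steel rest that the hook lies in, bent leg hanging down at the front; origin on the bench, x along the hook, z up. A U-notch 32 mm wide at x = -55 mm carries the grip (cheeks to 124 mm above the bench), a V-notch at x = +130 mm carries the rod (top at about 135 mm)
- rest_seat (a point): where the origin of the hook lies when it rests properly, 115 mm above the bench; x along the hook towards its bent end
- solder_spool: bystander: spool of solder, 60 mm across, 48 mm high, standing
- toroid: bystander: toroid core, a ring 64 mm across, 20 mm high, lying flat
- circuit_board: bystander: populated blue circuit board, 85 x 55 mm, 15 mm high
- screwdriver: bystander: screwdriver, 170 mm long, lying along its own x
- cutters: bystander: side cutters with red grips, 150 mm long, lying flat, origin about the middle

How it is judged (in metres and radians):
On the way, in this order (a step that is already met when the one before it is completed fails the run):
1. the isolator is off, before any bobbin is loaded (value of joint isolator below 0.15 rad), for 0.2 s.
2. every bobbin present is seated on a spindle and let go, the isolator still off (((horizontal distance between bobbin0 and spindle0_seat below 0.005 m and z of bobbin0 in the frame of spindle0_seat between -0.004 and 0.004 m) or (horizontal distance between bobbin0 and spindle1_seat below 0.005 m and z of bobbin0 in the frame of spindle1_seat between -0.004 and 0.004 m) or (horizontal distance between bobbin0 and spindle2_seat below 0.005 m and z of bobbin0 in the frame of spindle2_seat between -0.004 and 0.004 m) or (horizontal distance between bobbin0 and spindle3_seat below 0.005 m and z of bobbin0 in the frame of spindle3_seat between -0.004 and 0.004 m)) and angle between each of bobbin0, bobbin1, bobbin2, bobbin3's own z axis and vertical below 0.1 rad and contact force between the fingers and bobbin0 below 0.3 N and ((horizontal distance between bobbin1 and spindle0_seat below 0.005 m and z of bobbin1 in the frame of spindle0_seat between -0.004 and 0.004 m) or (horizontal distance between bobbin1 and spindle1_seat below 0.005 m and z of bobbin1 in the frame of spindle1_seat between -0.004 and 0.004 m) or (horizontal distance between bobbin1 and spindle2_seat below 0.005 m and z of bobbin1 in the frame of spindle2_seat between -0.004 and 0.004 m) or (horizontal distance between bobbin1 and spindle3_seat below 0.005 m and z of bobbin1 in the frame of spindle3_seat between -0.004 and 0.004 m)) and contact force between the fingers and bobbin1 below 0.3 N and ((horizontal distance between bobbin2 and spindle0_seat below 0.005 m and z of bobbin2 in the frame of spindle0_seat between -0.004 and 0.004 m) or (horizontal distance between bobbin2 and spindle1_seat below 0.005 m and z of bobbin2 in the frame of spindle1_seat between -0.004 and 0.004 m) or (horizontal distance between bobbin2 and spindle2_seat below 0.005 m and z of bobbin2 in the frame of spindle2_seat between -0.004 and 0.004 m) or (horizontal distance between bobbin2 and spindle3_seat below 0.005 m and z of bobbin2 in the frame of spindle3_seat between -0.004 and 0.004 m)) and contact force between the fingers and bobbin2 below 0.3 N and ((horizontal distance between bobbin3 and spindle0_seat below 0.005 m and z of bobbin3 in the frame of spindle0_seat between -0.004 and 0.004 m) or (horizontal distance between bobbin3 and spindle1_seat below 0.005 m and z of bobbin3 in the frame of spindle1_seat between -0.004 and 0.004 m) or (horizontal distance between bobbin3 and spindle2_seat below 0.005 m and z of bobbin3 in the frame of spindle2_seat between -0.004 and 0.004 m) or (horizontal distance between bobbin3 and spindle3_seat below 0.005 m and z of bobbin3 in the frame of spindle3_seat between -0.004 and 0.004 m)) and contact force between the fingers and bobbin3 below 0.3 N and value of joint isolator below 0.4 rad), for 0.2 s.
3. the hook has pulled the isolator lever fully back on (value of joint isolator above 0.95 rad), for 0.2 s.
At the end, for the whole second after the job is handed in: Every bobbin present sits on a spindle (axis within 5 mm, underside within 4 mm of the shoulder, upright within 0.1 rad); the isolator reads above 0.95 rad; the hook lies in its rest, origin within 25 mm of the seat (6 mm in height), within 0.12 rad of the rest's direction, leg down, still (((horizontal distance between bobbin0 and spindle0_seat below 0.005 m and z of bobbin0 in the frame of spindle0_seat between -0.004 and 0.004 m) or (horizontal distance between bobbin0 and spindle1_seat below 0.005 m and z of bobbin0 in the frame of spindle1_seat between -0.004 and 0.004 m) or (horizontal distance between bobbin0 and spindle2_seat below 0.005 m and z of bobbin0 in the frame of spindle2_seat between -0.004 and 0.004 m) or (horizontal distance between bobbin0 and spindle3_seat below 0.005 m and z of bobbin0 in the frame of spindle3_seat between -0.004 and 0.004 m)) and angle between each of bobbin0, bobbin1, bobbin2, bobbin3's own z axis and vertical below 0.1 rad and contact force between the fingers and bobbin0 below 0.3 N and ((horizontal distance between bobbin1 and spindle0_seat below 0.005 m and z of bobbin1 in the frame of spindle0_seat between -0.004 and 0.004 m) or (horizontal distance between bobbin1 and spindle1_seat below 0.005 m and z of bobbin1 in the frame of spindle1_seat between -0.004 and 0.004 m) or (horizontal distance between bobbin1 and spindle2_seat below 0.005 m and z of bobbin1 in the frame of spindle2_seat between -0.004 and 0.004 m) or (horizontal distance between bobbin1 and spindle3_seat below 0.005 m and z of bobbin1 in the frame of spindle3_seat between -0.004 and 0.004 m)) and contact force between the fingers and bobbin1 below 0.3 N and ((horizontal distance between bobbin2 and spindle0_seat below 0.005 m and z of bobbin2 in the frame of spindle0_seat between -0.004 and 0.004 m) or (horizontal distance between bobbin2 and spindle1_seat below 0.005 m and z of bobbin2 in the frame of spindle1_seat between -0.004 and 0.004 m) or (horizontal distance between bobbin2 and spindle2_seat below 0.005 m and z of bobbin2 in the frame of spindle2_seat between -0.004 and 0.004 m) or (horizontal distance between bobbin2 and spindle3_seat below 0.005 m and z of bobbin2 in the frame of spindle3_seat between -0.004 and 0.004 m)) and contact force between the fingers and bobbin2 below 0.3 N and ((horizontal distance between bobbin3 and spindle0_seat below 0.005 m and z of bobbin3 in the frame of spindle0_seat between -0.004 and 0.004 m) or (horizontal distance between bobbin3 and spindle1_seat below 0.005 m and z of bobbin3 in the frame of spindle1_seat between -0.004 and 0.004 m) or (horizontal distance between bobbin3 and spindle2_seat below 0.005 m and z of bobbin3 in the frame of spindle2_seat between -0.004 and 0.004 m) or (horizontal distance between bobbin3 and spindle3_seat below 0.005 m and z of bobbin3 in the frame of spindle3_seat between -0.004 and 0.004 m)) and contact force between the fingers and bobbin3 below 0.3 N and value of joint isolator above 0.95 rad and distance between hook and rest_seat below 0.025 m and angle between the x axis of hook and the x axis of rest_seat, either way round below 0.12 rad and x of hook in the frame of rest_seat above -0.02 m and angle between hook's own z axis and vertical below 0.2 rad and z of hook in the frame of rest_seat between -0.006 and 0.006 m and linear speed of hook below 0.02 m/s); the robot touches nothing.
It fails at once if the robot itself touches the isolator lever (contact force between any of the arm, the fingers and isolator above 0.5 N).
It fails at once if the hand is at the spindles while the power is on (gripper's TCP within 80 mm of a spindle's shoulder, lever beyond 0.6 rad) (value of joint isolator above 0.6 rad and (distance between the grasp point and spindle0_seat below 0.08 m or distance between the grasp point and spindle1_seat below 0.08 m or distance between the grasp point and spindle2_seat below 0.08 m or distance between the grasp point and spindle3_seat below 0.08 m)).
It fails at once if the screen is knocked (over 10 N) by the hook or the robot (contact force between any of hook, the arm, the fingers and screen above 10 N).
It fails at once if a bystander is moved more than 40 mm (distance of any of solder_spool, toroid, circuit_board, screwdriver, cutters from where it was at the start of the episode above 0.04 m).
Of bobbin0, bobbin1, bobbin2, bobbin3 only 2 to 4 are there at a start; the rules pass over those that are not, and their reading is None.
At some moment in a run one of bobbin0, bobbin1, bobbin2, bobbin3 may be knocked a few centimetres aside while the robot is not near it.
It also fails if it takes over 210 s, if anything falls off the work surface, if the arm or the gripper's body presses on something with over 40 N, if the wrist force passes 120 N, or if a joint passes its speed limit or range.

## Robot

A 7-joint arm with a two-finger parallel gripper is mounted at the origin on the work surface. World frame = base frame: x ahead of the robot, y to its left, z up, the work surface at z = 0. Lengths are in m, angles in degrees, forces in N, time in s.
With the tool pointing down it reaches from about 0.4 to 0.85 m from the base axis. Payload 4.4 kg.
Tool frame: the origin (TCP) lies between the finger pads, 19 mm behind the fingertips; this is the grasp point; z points along the fingers, y is the line along which they close (so a half turn about z gives the same grasp; the last joint's range is limited). The gripper opens to 94 mm and grips with 3 to 60 N. Pads are 16 mm wide; open, the fingers measure 119 mm over their backs; the gripper's body (75 mm by 177 mm) begins 78 mm behind the grasp point.
Start: joints at [-69.03, 36.005, 2.206, 86.941, -1.547, 57.084, -1.146], TCP at [0.272, 0.59, 0.224] pointing down, gripper open.
Joint ranges: [-175.42, 175.42], [-21.48, 121.26], [-71.46, 75.88], [10.55, 141.38], [-63.04, 243.04], [13.31, 113.54], [-168.57, 168.57]. Speed limits (degrees/s): [147.25, 147.25, 180, 180, 180, 180, 180].

## Interface

Orientations are given as [roll, pitch, yaw] about the fixed x, y, z axes, in that order (R = Rz(yaw) Ry(pitch) Rx(roll)).
In Python, from plant import arm, imaging, probe_bus, hand_in gives the robot as it stands (arm), with the cameras (imaging), the job as plain functions and the readings (probe_bus).
- The arm moves only by the shell command python3 shift.py, which reads ROWS from standard input. ROWS is a JSON list of rows, 1 to 5 of them, each written [[dx, dy, dz], [rx, ry, rz], opening]: dx, dy, dz in m, then a rotation vector rx, ry, rz in degrees, then the finger opening in m; each row shifts and turns the commanded pose from where the row before left it, along the tool's axes as they then stand; what a row does not reach is not made up. A row lasts 1/8 s, in which the tool goes at most 0.0625 m and 10.7 degrees, less where a joint would pass 70% of its speed; a pose out of reach is approached as far as the arm can. The fingers move at their own pace and stop on an object; the grip force is fixed at half the most. Time passes only in rows, so rows that do not move let the fingers close. It prints the time, the measured TCP pose, the force, the opening and the grip force at its end. Input that does not fit is refused with a message, and nothing moves.
- probe_bus.get_state(): the state, without advancing time (a new reading comes with each control period).
- imaging.camera(name): name is "side" or "top"; returns a dict with "image" (400x640x3 uint8, red, green, blue), "fx", "fy", "cx", "cy" (pixels), "view" (4x4, takes a point from world to camera coordinates). Camera axes: x right, y down, z forward; pixel columns grow to the right and rows downward; lengths in m; the calibration is good to about 2 mm. A picture is of the moment at which its call begins. There is no depth.
- hand_in(): hands the job in; it is judged then, once.
The state is a dict: "time_s": time; "joint_positions": joint angles; "joint_vel": joint speeds; "effort": joint torques, N m; "ee_pos": TCP position; "orientation": TCP orientation; "force": force on the tool from outside, world axes, zero at the start; "ft_torque": the same for the moment, N m; "grip_width": finger opening in m; "grip_force": force on a finger pad.
Only numpy, scipy, OpenCV 4.12 (cv2) and the standard library are available. Lean on these libraries where they do the work, as an engineer would, in place of code of your own. Each camera call takes 0.05 s, during which the arm holds its last target. There are 200 camera calls.

## Working session

There is one attempt and no reset: what is moved stays moved. The work goes in short steps, Python scripts to look and compute and a shell command to move; the robot and the scene stay as the last step left them, time stands still between calls to the robot, and variables do not carry over. Pictures are saved under pics/ and viewed, at most 14 in all, crops included, and the job is handed in when it is done.

```bash
ls; mkdir -p pics; python3 - <<'E'
from plant import arm, imaging, probe_bus, hand_in
import cv2
for n in("side","top"):
    c=imaging.camera(n); cv2.imwrite(f"pics/{n}0.png",c["image"][:,:,::-1]); print(n,c["fx"],c["fy"],c["cx"],c["cy"],c["view"])
print(probe_bus.get_state())
E
```

```text
pics
plant.py
shift.py
side 449.00721951518875 449.00721951518875 321.3204420616629 199.83081998890233 [[ 0.7782715  -0.62791249  0.0044005  -0.39376208]
 [-0.42308105 -0.52954411 -0.73524517  0.28551543]
 [ 0.46399989  0.5703586  -0.67778697  1.22013299]
 [ 0.          0.          0.          1.        ]]
top 397.1933868273279 397.1933868273279 321.9328773647513 196.89443003217218 [[-0.09927442 -0.99505669  0.00260179  0.01956564]
 [-0.97346922  0.0965783  -0.2074375   0.52989845]
 [ 0.2061608  -0.023126   -0.97824481  1.18784268]
 [ 0.          0.          0.          1.        ]]
{'time_s': 0.1, 'joint_positions': array([-69.02858151,  36.05189477,   2.20210918,  86.98713713,
        -1.54729567,  57.08357661,  -1.14741557]), 'joint_vel': array([-0.02993706, -0.05558482, -0.13989304, -0.157639  , -0.04158912,
        0.06410666, -0.01492989]), 'effort': array([ 2.67984309e-03, -5.50792837e+01,  1.14714481e+00, -1.87114799e+01,
       -5.22486318e-02,  1.92520459e-02,  4.55078373e-05]), 'ee_pos': array([0.27178012, 0.58986317, 0.22348281]), 'orientation': array([-1.79907035e+02,  1.46594908e-04,  1.55257420e+02]), 'force': array([-0.21617874,  0.39548061, -0.46538134]), 'ft_torque': array([ 0.01628355,  0.03841899, -0.01853995]), 'grip_force': 0.0, 'grip_width': 0.09401091013798013}
```

View pics/side0.png

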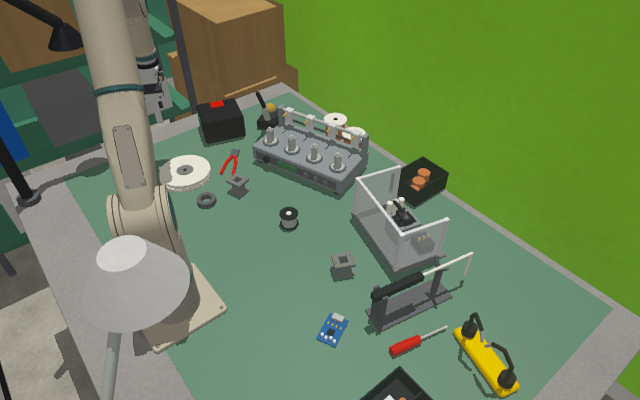

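View pics/top0.png

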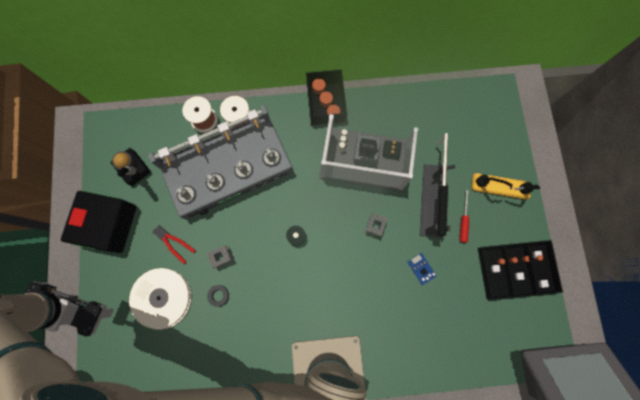

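```bash
cat > h.py <<'E'
import numpy as np, cv2
from scipy.optimize import least_squares
from scipy.spatial.transform import Rotation as R
K={"side":(449.00721951518875,321.3204420616629,199.83081998890233),"top":(397.1933868273279,321.9328773647513,196.89443003217218)}
V={"side":np.array([[0.7782715,-0.62791249,0.0044005,-0.39376208],[-0.42308105,-0.52954411,-0.73524517,0.28551543],[0.46399989,0.5703586,-0.67778697,1.22013299]]),
"top":np.array([[-0.09927442,-0.99505669,0.00260179,0.01956564],[-0.97346922,0.0965783,-0.2074375,0.52989845],[0.2061608,-0.023126,-0.97824481,1.18784268]])}
def proj(n,p):
    p=np.atleast_2d(p); c=p@V[n][:,:3].T+V[n][:,3]; f,cx,cy=K[n]
    return c[:,:2]/c[:,2:]*f+[cx,cy]
def crop(img,x0,y0,x1,y1,s):
    o=cv2.resize(img[y0:y1,x0:x1],None,fx=s,fy=s,interpolation=cv2.INTER_CUBIC)
    for x in range((x0+9)//10*10,x1,10):
        cv2.line(o,(int((x-x0+.5)*s),0),(int((x-x0+.5)*s),8),(0,255,255),1)
        cv2.putText(o,str(x),(int((x-x0+.5)*s)+1,18),0,.33,(0,255,255),1)
    for y in range((y0+9)//10*10,y1,10):
        cv2.line(o,(0,int((y-y0+.5)*s)),(8,int((y-y0+.5)*s)),(0,255,255),1)
        cv2.putText(o,str(y),(9,int((y-y0+.5)*s)+4),0,.33,(0,255,255),1)
    return o
def mosaic(ims,name,vert):
    a=1 if vert else 0
    m=max(i.shape[a] for i in ims)
    ims=[cv2.copyMakeBorder(i,0,0 if vert else m-i.shape[0],0,m-i.shape[1] if vert else 0,cv2.BORDER_CONSTANT) for i in ims]
    cv2.imwrite(name,np.concatenate(ims,0 if vert else 1))
def fit(obs,z=None,x0=(.6,0,0),zfree=False):
    """obs: list (cam,(u,v),local pt). pose x,y,yaw[,z]"""
    def r(q):
        c,s=np.cos(q[2]),np.sin(q[2]); e=[]
        for n,uv,l in obs:
            P=[q[0]+c*l[0]-s*l[1],q[1]+s*l[0]+c*l[1],l[2]+(q[3] if zfree else 0)]
            e+=list(proj(n,P)[0]-uv)
        return np.array(e)
    s=least_squares(r,list(x0)+([0] if zfree else []),loss='soft_l1')
    return s.x,r(s.x).reshape(-1,2)
def tri(us,ut):
    f=lambda p:np.r_[proj("side",p)[0]-us,proj("top",p)[0]-ut]
    s=least_squares(f,[.6,0,.1]);return s.x,s.fun
E
python3 - <<'E'
from h import *
S=cv2.imread("pics/side0.png");T=cv2.imread("pics/top0.png")
mosaic([crop(T,170,143,288,205,5),crop(S,256,120,356,176,5)],"pics/a.png",1)
mosaic([crop(T,318,110,460,245,2.85),crop(S,345,160,480,335,2.85)],"pics/b.png",0)
a=[crop(T,200,236,240,276,7),crop(T,356,206,396,246,7),crop(S,218,166,258,206,7),crop(S,324,244,364,284,7)]
cv2.imwrite("pics/c.png",np.vstack([np.hstack(a[:2]),np.hstack(a[2:])]))
E
```

```text
(no output)
```

View pics/a.png

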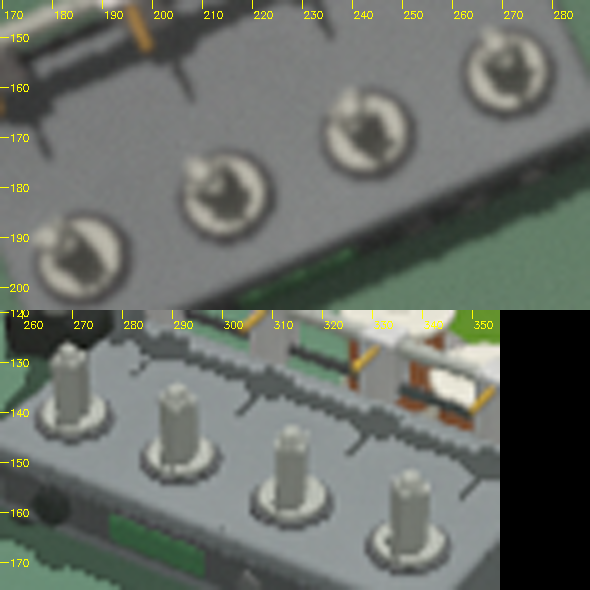

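View pics/b.png

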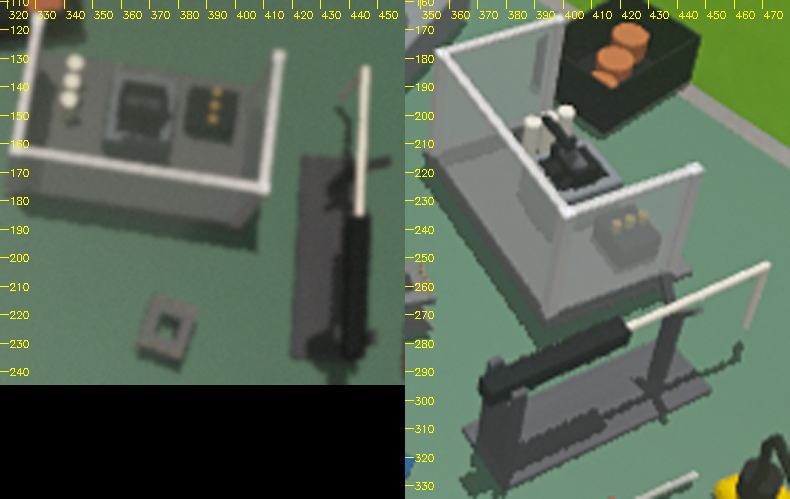

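View pics/c.png

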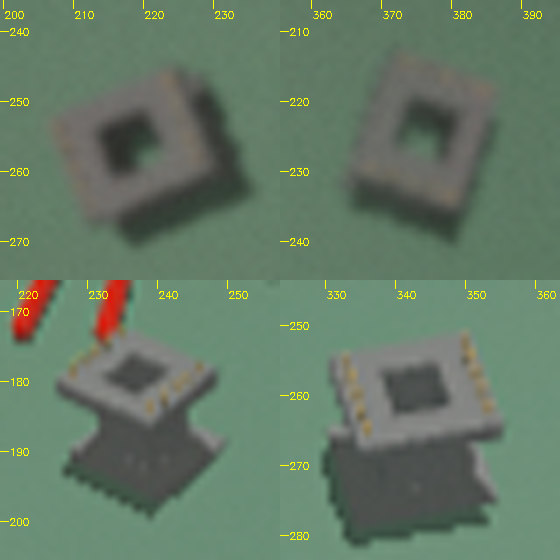

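```bash
cat > f1.py <<'E'
from h import *
np.set_printoptions(precision=4,suppress=True)
D=[142.5,47.5,-47.5,-142.5]
o=[]
for d,a,b,c,e in zip(D,[(185.9,194.1),(214.7,181.3),(243.1,168.9),(271.1,157.1)],[(179.5,189.5),(208.9,176.5),(239.1,162.5),(267.9,150.5)],[(269.9,140.1),(291.5,147.9),(313.7,156.9),(337.1,165.5)],[(269.1,126.7),(290.9,134.9),(313.7,143.5),(337.7,152.3)]):
    o+=[("top",a,(0,d/1e3,.083)),("top",b,(0,d/1e3,.136)),("side",c,(0,d/1e3,.083)),("side",e,(0,d/1e3,.136))]
for zf in(0,1):
    W,r=fit(o,x0=(.6,.2,.3),zfree=zf);print("winder",W[:2],np.degrees(W[2]),W[3:]);
print(r.reshape(4,8))
for d in D: print("sp",W[0]-np.sin(W[2])*d/1e3,W[1]+np.cos(W[2])*d/1e3)
G,r=fit([("top",(322.4,162.8),(-.09,.128,.16)),("top",(410.5,175.5),(-.09,-.128,.16)),("top",(415.4,128.1),(.06,-.128,.16)),
("side",(356.8,177.7),(-.09,.128,.16)),("side",(401.7,233.9),(-.09,-.128,.16)),("side",(447.7,218.4),(.06,-.128,.16))],x0=(.6,-.1,0),zfree=1)
print("guard",G,np.degrees(G[2]));print(r.reshape(-1,6))
H,r=fit([("top",(442.8,185.6),(.075,0,.011)),("top",(441.4,235.1),(-.075,0,.011)),("top",(445.6,133.4),(.240,0,.004)),
("side",(422.7,274.6),(.075,0,0)),("side",(372.6,295.6),(-.075,0,0)),("side",(471.9,252.1),(.24,0,0)),("side",(463.8,274.6),(.24,0,-.094))],x0=(.5,-.3,0),zfree=1)
print("hook",H,np.degrees(H[2]));print(r.reshape(7,2))
def bob(t,s,x0):
    # corners in order (-x,+y),(+x,+y)...
    L=[(-.03,.025),(-.03,-.025),(.03,-.025),(.03,.025)]
    o=[("top",u,l+(.052,)) for u,l in zip(t,L)]+[("side",u,l+(.052,)) for u,l in zip(s,L)]
    q,r=fit(o,x0=x0,zfree=1);print("bob",q,np.degrees(q[2]));print(r.reshape(2,8))
    return q
# A: image-top corner order left,top,right,bottom ; B TL,TR,BR,BL
A=bob([(213.1,267.2),(230.4,259.8),(224.9,244.9),(206.9,253.4)][::1],[(225.6,180.5),(238.9,185.2),(248.5,178.8),(235.1,172.9)],(.45,.25,-1))if 0 else None
for y0 in range(0,360,30):
  pass
def bobq(ts,ss,x0):
    best=None
    L=[(-.03,.025),(-.03,-.025),(.03,-.025),(.03,.025)]
    for y in(0,np.pi/2):
        # assign by nearest after ordering by angle: try all cyclic shifts
        for a in range(4):
            for b in range(4):
                o=[("top",ts[(i+a)%4],L[i]+(.052,)) for i in range(4)]+[("side",ss[(i+b)%4],L[i]+(.052,)) for i in range(4)]
                q,r=fit(o,x0=(x0[0],x0[1],y),zfree=1)
                e=np.abs(r).mean()
                if best is None or e<best[0]: best=(e,q,r)
    print("bob",best[0],best[1],np.degrees(best[1][2])%180);print(best[2].reshape(2,8));return best[1]
if __name__=="__main__":
    bobq([(206.9,253.4),(213.1,267.2),(230.4,259.8),(224.9,244.9)],[(225.6,180.5),(238.9,185.2),(248.5,178.8),(235.1,172.9)],(.45,.25))
    bobq([(371.6,212.9),(365.8,230.9),(381.5,235.2),(386.5,218.1)],[(331.1,254.9),(334.9,267.4),(355.2,263.9),(350.4,251.1)],(.5,-.15))
    g=lambda l:(G[0]+np.cos(G[2])*l[0]-np.sin(G[2])*l[1],G[1]+np.sin(G[2])*l[0]+np.cos(G[2])*l[1],l[2])
    for n in("side","top"): print(n,proj(n,[g((-.0214,y,.123)) for y in(-.028,0,.028)]))
    print("bar on",g((-.0214,0,.123)),"off",g((.0414,0,.123)), "guardtop",g((-.09,0,.16)))
E
python3 f1.py
```

```text
winder [0.6211 0.2486] 19.30100338823748 []
winder [0.6207 0.2483] 19.282810418939857 [0.0008]
[[-0.6022 -0.1411 -0.2442  0.5747  0.3941 -0.6299  0.1219  0.5701]
 [-0.5003 -0.0431  0.5804  0.3391  0.13   -0.2668  0.1194  0.4361]
 [-0.399  -0.169   0.1675  1.295   0.2574 -0.7243  0.1536  0.2855]
 [-0.2901 -0.7225  0.7268  0.4383  0.2471 -0.3755  0.1001  0.3466]]
sp 0.5736822148140103 0.3827786898187623
sp 0.6050541810561845 0.2931081833291707
sp 0.6364261472983586 0.20343767683957914
sp 0.6677981135405328 0.11376717034998757
guard [ 0.6637 -0.1898 -0.2538 -0.0001] -14.538967866660553
[[ 0.4265 -0.2149 -0.3313  0.1978  0.2201 -0.6004]
 [-0.1161  0.2739 -0.4062  0.3058 -0.0457 -0.434 ]]
hook [ 0.444  -0.3803 -0.2113  0.1143] -12.106614923085898
[[ 1.0905 -1.4683]
 [-0.0088 -0.9547]
 [ 0.1887 -0.504 ]
 [-1.216  -0.1208]
 [-0.9068  0.6757]
 [-0.4017  0.4849]
 [ 0.0519 -0.3226]]
bob 0.3552817507142194 [ 0.377   0.2975 -1.2402 -0.0004] 108.93940215108641
[[-0.3019 -0.4017 -0.5082  0.9455  0.634  -0.0167  0.0244 -0.1331]
 [-0.0136 -0.3622 -0.1096 -0.1033  0.2809  1.4137  0.1444 -0.2912]]
bob 0.33691123221479025 [ 0.4281 -0.1926  2.7115 -0.0009] 155.3558009740907
[[ 0.4768 -0.564   0.0349 -0.5212  0.004  -0.394  -0.2213  0.5611]
 [ 0.1999  0.0957 -0.1944 -0.244  -0.9417 -0.1778 -0.072   0.6878]]
side [[401.6324 212.8469]
 [396.6032 206.8141]
 [391.7136 200.9487]]
top [[377.1129 152.2962]
 [367.9506 150.9332]
 [358.8008 149.5721]]
bar on (np.float64(0.6429951994828365), np.float64(-0.18439062824910973), 0.123) off (np.float64(0.7037841631612235), np.float64(-0.2001558397893252), 0.123) guardtop (np.float64(0.5765919684583564), np.float64(-0.1671693939870272), 0.16)
```

```bash
cat > go.py <<'E'
import sys,numpy as np
from plant import arm, imaging, probe_bus, hand_in
from scipy.spatial.transform import Rotation as R
s=probe_bus.get_state();x,y,z,yaw=map(float,sys.argv[1:5])
M=R.from_euler('xyz',s["orientation"],degrees=True);T=R.from_euler('xyz',[180,0,yaw],degrees=True)
d=np.array([x,y,z])-s["ee_pos"];np.set_printoptions(precision=4,suppress=True)
print("ee",s["ee_pos"],s["orientation"].round(1),"rotvec(tool)",(M.inv()*T).as_rotvec(degrees=True).round(1))
print("shift now",M.inv().apply(d),"after turn",T.inv().apply(d),"len",np.linalg.norm(d),"j",s["joint_positions"].round(0))
print("t",s["time_s"],"F",s["force"],"w",s["grip_width"],s["grip_force"])
E
echo '[[[0, 0, -0.06], [0, 0, 0], 0.094], [[0, 0, -0.06], [0, 0, 0], 0.094], [[0, 0, 0], [0, 0, -6.3], 0.094], [[0, 0, 0], [0, 0, -6.3], 0.094]]' | python3 shift.py
echo '[[[-0.037, -0.049, 0], [0, 0, 0], 0.094], [[-0.037, -0.049, 0], [0, 0, 0], 0.094], [[-0.037, -0.049, 0], [0, 0, 0], 0.094], [[-0.037, -0.049, 0], [0, 0, 0], 0.094], [[-0.037, -0.049, 0], [0, 0, 0], 0.094]]' | python3 shift.py
echo '[[[-0.037, -0.049, 0], [0, 0, 0], 0.094], [[-0.037, -0.049, 0], [0, 0, 0], 0.094]]' | python3 shift.py
python3 go.py .4714 -.3862 .25 167.9
```

```text
time_s: 0.6
ee_pos: [0.272, 0.5904, 0.3449]
orientation: [180.0, 0.0, 168.1]
force: [-0.3, 0.1, -0.5]
grip_width: 0.0941
grip_force: 0.0
time_s: 1.23
ee_pos: [0.4018, 0.3099, 0.3441]
orientation: [-180.0, -0.0, 167.9]
force: [1.1, 0.3, -0.2]
grip_width: 0.094
grip_force: 0.0
time_s: 1.48
ee_pos: [0.4534, 0.1986, 0.3441]
orientation: [-180.0, -0.0, 167.9]
force: [0.8, 0.0, 0.6]
grip_width: 0.0943
grip_force: 0.0
ee [0.4534 0.1986 0.3441] [-180.    -0.   167.9] rotvec(tool) [-0. -0. -0.]
shift now [-0.1405 -0.5679  0.0941] after turn [-0.1401 -0.568   0.0941] len 0.5925923025576849 j [-31.  16.   6. 101.  -2.  63.  53.]
t 1.475 F [0.7509 0.0085 0.5795] w 0.09429573948313724 0.0
```

```bash

echo '[[[-0.014, -0.057, 0.006], [0, 0, 0], 0.094], [[-0.014, -0.057, 0.006], [0, 0, 0], 0.094], [[-0.014, -0.057, 0.006], [0, 0, 0], 0.094], [[-0.014, -0.057, 0.006], [0, 0, 0], 0.094], [[-0.014, -0.057, 0.006], [0, 0, 0], 0.094]]' | python3 shift.py
echo '[[[-0.014, -0.057, 0.006], [0, 0, 0], 0.094], [[-0.014, -0.057, 0.006], [0, 0, 0], 0.094], [[-0.014, -0.057, 0.006], [0, 0, 0], 0.094], [[-0.014, -0.057, 0.006], [0, 0, 0], 0.094], [[-0.014, -0.055, 0.006], [0, 0, 0], 0.094]]' | python3 shift.py
python3 go.py .4714 -.3862 .115 167.9
python3 - <<'E'
from plant import arm, imaging, probe_bus, hand_in
import cv2,numpy as np
a=imaging.camera("side")["image"];b=imaging.camera("top")["image"]
cv2.imwrite("pics/d.png",np.vstack([cv2.resize(a,(480,300)),cv2.resize(b,(480,300))])[:,:,::-1])
E
```

```text
time_s: 2.1
ee_pos: [0.4612, -0.0945, 0.314]
orientation: [180.0, 0.0, 167.9]
force: [1.3, 0.0, 0.4]
grip_width: 0.094
grip_force: 0.0
time_s: 2.72
ee_pos: [0.4702, -0.3859, 0.2836]
orientation: [180.0, -0.0, 167.9]
force: [0.5, 0.2, 0.4]
grip_width: 0.0939
grip_force: 0.0
ee [ 0.4702 -0.3859  0.2836] [180.   -0.  167.9] rotvec(tool) [ 0. -0. -0.]
shift now [-0.0013 -0.0002  0.1686] after turn [-0.0012 -0.0001  0.1686] len 0.16864107975045292 j [ 26.  30.  18.  90. -10.  62. 124.]
t 2.725 F [0.5177 0.1549 0.4451] w 0.09385164206088262 0.0
```

View pics/d.png

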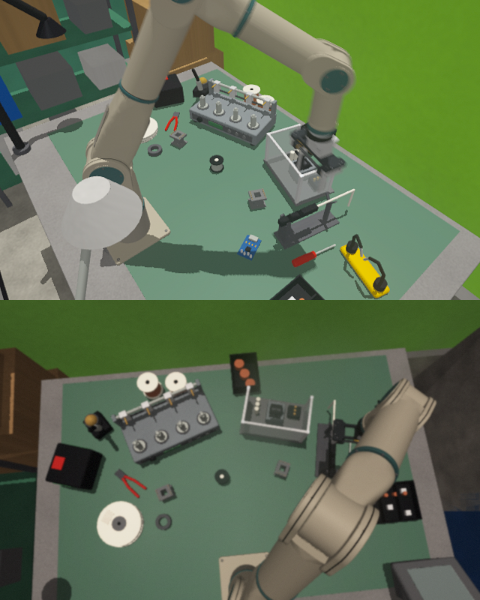

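```bash

echo '[[[0, 0, 0.05], [0, 0, 0], 0.094], [[0, 0, 0.05], [0, 0, 0], 0.094], [[0, 0, 0.04], [0, 0, 0], 0.094], [[0, 0, 0.028], [0, 0, 0], 0.094], [[0, 0, 0], [0, 0, 0], 0.094]]' | python3 shift.py
echo '[[[0, 0, 0], [0, 0, 0], 0.015], [[0, 0, 0], [0, 0, 0], 0.015], [[0, 0, 0], [0, 0, 0], 0.015], [[0, 0, 0], [0, 0, 0], 0.015], [[0, 0, 0], [0, 0, 0], 0.015]]' | python3 shift.py
echo '[[[0, 0, 0], [0, 0, 0], 0.015], [[0, 0, 0], [0, 0, 0], 0.015], [[0, 0, 0], [0, 0, 0], 0.015], [[0, 0, 0], [0, 0, 0], 0.015]]' | python3 shift.py
```

```text
time_s: 3.45
ee_pos: [0.4692, -0.3822, 0.1141]
orientation: [179.8, -0.3, 167.9]
force: [1.5, -0.0, 0.6]
grip_width: 0.094
grip_force: 0.0
time_s: 4.08
ee_pos: [0.4705, -0.3843, 0.1165]
orientation: [-180.0, 0.0, 167.9]
force: [0.2, 0.6, -0.1]
grip_width: 0.0473
grip_force: 0.0
time_s: 4.58
ee_pos: [0.4704, -0.3844, 0.1162]
orientation: [-180.0, -0.0, 167.9]
force: [-0.8, -0.6, -0.9]
grip_width: 0.0217
grip_force: 30.0
```

```bash

echo '[[[0, 0, -0.02], [0, 0, 0], 0.015], [[0, 0, -0.03], [0, 0, 0], 0.015], [[0, 0, -0.05], [0, 0, 0], 0.015], [[0, 0, -0.05], [0, 0, 0], 0.015], [[0, 0, -0.03], [0, 0, 0], 0.015]]' | python3 shift.py
python3 - <<'E'
from h import *
from plant import arm, imaging, probe_bus, hand_in
s=probe_bus.get_state();print(s["ee_pos"],s["force"],s["ft_torque"],s["grip_width"])
S=imaging.camera("side")["image"][:,:,::-1]
mosaic([crop(S,360,120,520,300,3.3)],"pics/e.png",0)
E
```

```text
time_s: 5.2
ee_pos: [0.4709, -0.3843, 0.2986]
orientation: [-180.0, 0.1, 167.9]
force: [0.2, 0.4, -1.5]
grip_width: 0.0219
grip_force: 30.0
[ 0.47085889 -0.38433978  0.29864174] [ 0.21103155  0.44870703 -1.47005895] [-0.00348501  0.0040466  -0.00303115] 0.021937275168703106
```

View pics/e.png

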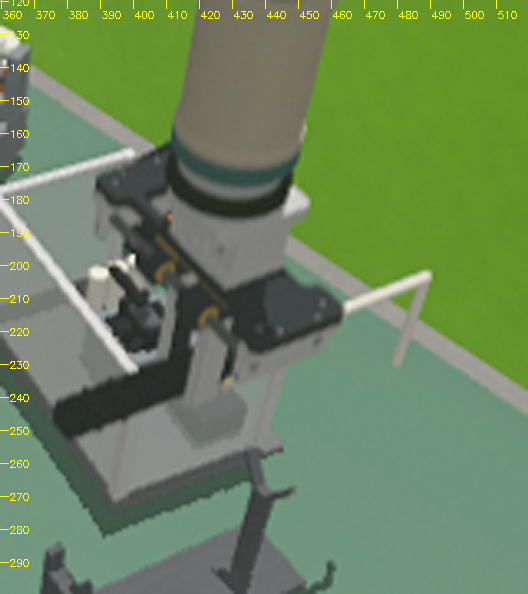

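```bash
python3 - <<'E'
from h import *
print(proj("side",[[.678,-.4288,.298],[.678,-.4288,.2045]]))
G=np.array([.6637,-.1898]);c,s=np.cos(np.radians(-14.54)),np.sin(np.radians(-14.54))
for l in[(-.05,.017),(-.05-.212,.017),(.031-.212,.017),(.075-.212,.017)]:
    print(l,G[0]+c*l[0]-s*l[1],G[1]+s*l[0]+c*l[1])
E
python3 go.py .4144 -.1075 .298 165.46
```

```text
[[488.21300551 202.56731575]
 [478.86798359 229.22167919]]
(-0.05, 0.017) 0.6195693189260917 -0.16079167381676437
(-0.262, 0.017) 0.414359126402675 -0.10756783625780697
(-0.181, 0.017) 0.4927649075083201 -0.12790335909872938
(-0.137, 0.017) 0.5353557021829914 -0.13894981595058845
ee [ 0.4721 -0.3856  0.302 ] [-179.8    0.4  167.9] rotvec(tool) [-0.2  0.4  2.4]
shift now [0.1149 0.2597 0.0024] after turn [0.1257 0.2547 0.004 ] len 0.28401940367117084 j [ 25.  29.  18.  89. -10.  63. 123.]
t 5.25 F [ 0.3927 -1.8112  0.5155] w 0.021743487176700417 29.983085095882416
```

```bash
echo '[[[0, 0, 0], [0, 0, 2.4], 0.015], [[0.021, 0.0425, 0], [0, 0, 0], 0.015], [[0.021, 0.0425, 0], [0, 0, 0], 0.015], [[0.021, 0.0425, 0], [0, 0, 0], 0.015], [[0.021, 0.0425, 0], [0, 0, 0], 0.015]]' | python3 shift.py
echo '[[[0.021, 0.0425, 0], [0, 0, 0], 0.015], [[0.021, 0.0425, 0], [0, 0, 0], 0.015], [[0, 0, 0], [0, 0, 0], 0.015], [[0, 0, 0], [0, 0, 0], 0.015]]' | python3 shift.py
python3 go.py .4144 -.1075 .190 165.46
python3 - <<'E'
from h import *
from plant import arm, imaging, probe_bus, hand_in
S=imaging.camera("side")["image"][:,:,::-1];T=imaging.camera("top")["image"][:,:,::-1]
mosaic([crop(T,300,100,430,240,3),crop(S,320,110,450,280,3)],"pics/f.png",0)
E
```

```text
time_s: 5.88
ee_pos: [0.4302, -0.1962, 0.2941]
orientation: [180.0, -0.2, 165.4]
force: [0.6, -0.0, -1.0]
grip_width: 0.022
grip_force: 30.0
time_s: 6.38
ee_pos: [0.412, -0.106, 0.2952]
orientation: [-180.0, -0.1, 165.4]
force: [0.2, -0.5, -1.6]
grip_width: 0.0218
grip_force: 30.0
ee [ 0.412  -0.106   0.2952] [-180.    -0.1  165.4] rotvec(tool) [-0.  -0.1 -0. ]
shift now [-0.0029 -0.0007  0.1052] after turn [-0.0027 -0.0008  0.1052] len 0.10528504145732677 j [ -3.  13.  17. 115.  -4.  53.  91.]
t 6.375 F [ 0.226  -0.5388 -1.6392] w 0.021769264160352072 29.98293310403824
```

View pics/f.png

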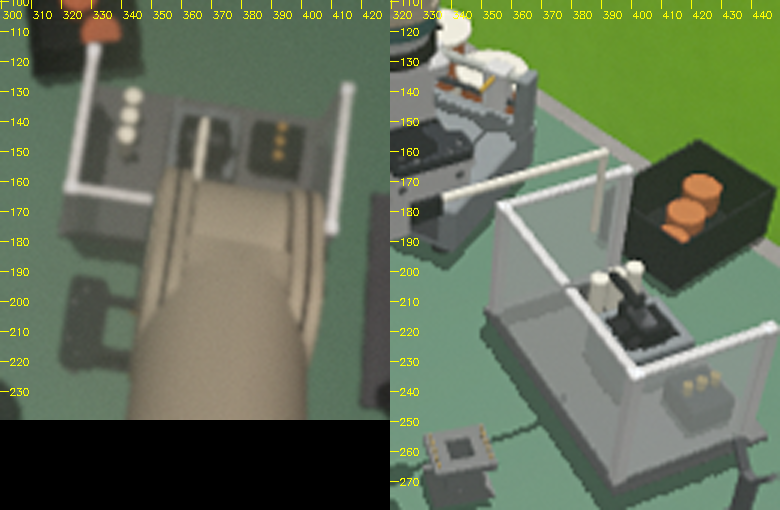

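```bash
python3 - <<'E'
from h import *
p,r=tri((391.2,160.2),(368.5,139.5));print(p,r)
print(proj("side",[[.617,-.159,.295],[.617,-.159,.201]]),proj("top",[.617,-.159,.295]))
G=np.array([.6637,-.1898]);c,s=np.cos(np.radians(-14.54)),np.sin(np.radians(-14.54))
d=p[:2]-G;print(c*d[0]+s*d[1],-s*d[0]+c*d[1])
E
```

```text
[ 0.61724999 -0.16206693  0.29593659] [ 0.30735432 -0.10605987 -0.13759736  0.27952294]
[[390.59183163 159.86165493]
 [386.99733993 186.10534743]] [[367.15857769 140.10648091]]
-0.05192488439898334 0.015183305543604048
```

```bash
echo '[[[0, 0, 0.04], [0, 0, 0], 0.015], [[0, 0, 0.04], [0, 0, 0], 0.015], [[0, 0, 0.025], [0, 0, 0], 0.015], [[0, 0, 0], [0, 0, 0], 0.015], [[0, 0, 0], [0, 0, 0], 0.015]]' | python3 shift.py
echo '[[[-0.012, 0, 0], [0, 0, 0], 0.015], [[-0.01, 0, 0], [0, 0, 0], 0.015], [[-0.01, 0, 0], [0, 0, 0], 0.015], [[-0.01, 0, 0], [0, 0, 0], 0.015], [[-0.01, 0, 0], [0, 0, 0], 0.015]]' | python3 shift.py
echo '[[[-0.01, 0, 0], [0, 0, 0], 0.015], [[-0.008, 0, 0], [0, 0, 0], 0.015], [[-0.006, 0, 0], [0, 0, 0], 0.015], [[0, 0, 0], [0, 0, 0], 0.015]]' | python3 shift.py
echo '[[[-0.004, 0, 0], [0, 0, 0], 0.015], [[0, 0, 0], [0, 0, 0], 0.015]]' | python3 shift.py
python3 - <<'E'
from h import *
from plant import arm, imaging, probe_bus, hand_in
S=imaging.camera("side")["image"][:,:,::-1];T=imaging.camera("top")["image"][:,:,::-1]
mosaic([crop(T,300,100,430,240,3),crop(S,320,110,450,280,3)],"pics/g.png",0)
E
```

```text
time_s: 7.1
ee_pos: [0.4132, -0.1066, 0.1919]
orientation: [-180.0, 0.1, 165.4]
force: [-0.6, -0.3, -1.5]
grip_width: 0.0219
grip_force: 30.0
time_s: 7.72
ee_pos: [0.4633, -0.1188, 0.1912]
orientation: [180.0, -0.0, 165.5]
force: [-2.4, 0.5, -0.1]
grip_width: 0.0217
grip_force: 30.0
time_s: 8.22
ee_pos: [0.4866, -0.125, 0.1911]
orientation: [-180.0, 0.0, 165.5]
force: [0.3, 0.5, -2.8]
grip_width: 0.022
grip_force: 30.0
time_s: 8.48
ee_pos: [0.49, -0.1258, 0.1912]
orientation: [-180.0, -0.0, 165.5]
force: [-0.7, 0.1, -1.7]
grip_width: 0.0218
grip_force: 30.0
```

View pics/g.png

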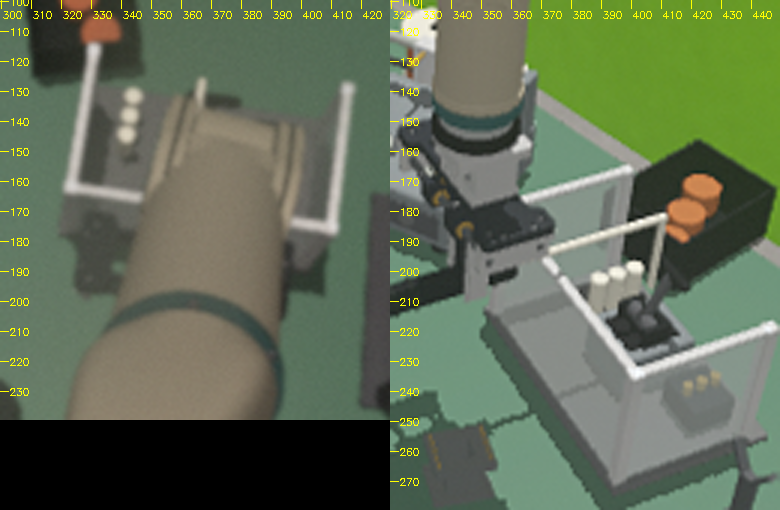

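```bash
echo '[[[-0.003, 0, 0], [0, 0, 0], 0.015], [[0, 0, 0], [0, 0, 0], 0.015]]' | python3 shift.py
echo '[[[-0.003, 0, 0], [0, 0, 0], 0.015], [[0, 0, 0], [0, 0, 0], 0.015]]' | python3 shift.py
echo '[[[-0.003, 0, 0], [0, 0, 0], 0.015], [[0, 0, 0], [0, 0, 0], 0.015]]' | python3 shift.py
```

```text
time_s: 8.82
ee_pos: [0.4928, -0.1266, 0.1912]
orientation: [-180.0, -0.0, 165.5]
force: [-2.3, 0.6, -2.6]
grip_width: 0.0215
grip_force: 30.0
time_s: 9.07
ee_pos: [0.4959, -0.1274, 0.1912]
orientation: [-180.0, 0.0, 165.5]
force: [-1.3, 0.1, -3.0]
grip_width: 0.0218
grip_force: 30.0
time_s: 9.32
ee_pos: [0.4967, -0.1276, 0.1909]
orientation: [180.0, -0.3, 165.5]
force: [-6.0, 1.5, -0.3]
grip_width: 0.0219
grip_force: 30.0
```

```bash
echo '[[[-0.001, 0, 0], [0, 0, 0], 0.015], [[0, 0, 0], [0, 0, 0], 0.015], [[0.02, 0, 0], [0, 0, 0], 0.015], [[0.03, 0, 0], [0, 0, 0], 0.015], [[0.03, 0, 0], [0, 0, 0], 0.015]]' | python3 shift.py
echo '[[[0, 0, -0.04], [0, 0, 0], 0.015], [[0, 0, -0.05], [0, 0, 0], 0.015], [[0, 0, -0.03], [0, 0, 0], 0.015], [[0, 0, 0], [0, 0, 0], 0.015]]' | python3 shift.py
python3 go.py .4704 -.3844 .300 167.9
python3 - <<'E'
from h import *
from plant import arm, imaging, probe_bus, hand_in
S=imaging.camera("side")["image"][:,:,::-1];T=imaging.camera("top")["image"][:,:,::-1]
mosaic([crop(T,300,100,430,240,3),crop(S,320,110,450,280,3)],"pics/i.png",0)
E
```

```text
time_s: 9.95
ee_pos: [0.4237, -0.1086, 0.1919]
orientation: [-180.0, 0.3, 165.5]
force: [0.1, 0.4, -1.9]
grip_width: 0.0216
grip_force: 30.0
time_s: 10.45
ee_pos: [0.4252, -0.1089, 0.3138]
orientation: [179.9, 0.5, 165.5]
force: [-0.4, -0.5, -1.3]
grip_width: 0.0217
grip_force: 30.0
ee [ 0.4252 -0.1089  0.3138] [179.9   0.5 165.5] rotvec(tool) [ 0.   0.5 -2.4]
shift now [-0.1127 -0.2554  0.0145] after turn [-0.1019 -0.2599  0.0138] len 0.2795505918420838 j [ -3.  12.  17. 112.  -5.  56.  92.]
t 10.45 F [-0.3846 -0.4606 -1.2984] w 0.021698379961111857 29.996950328350067
```

View pics/i.png

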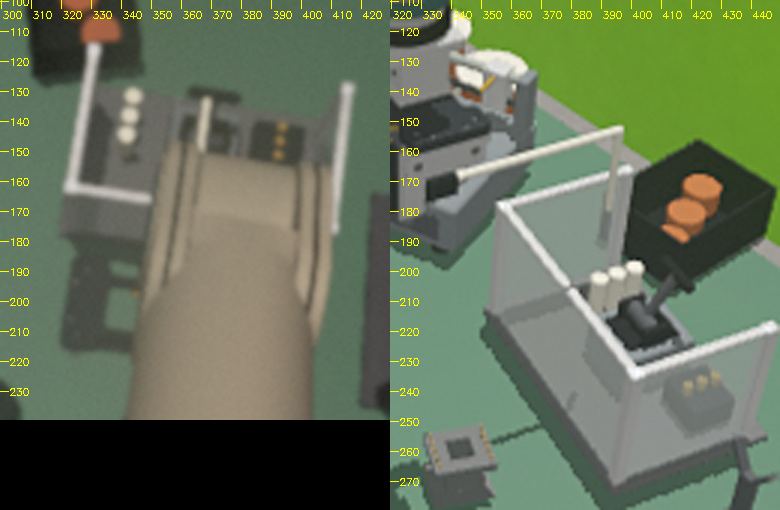

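```bash
python3 -c "
from h import *
print(proj('side',[.7038,-.2002,.123]),proj('side',[.696,-.198,.127]))"
echo '[[[-0.02, -0.052, 0], [0, 0, 0], 0.015], [[-0.02, -0.052, 0], [0, 0, 0], 0.015], [[-0.02, -0.052, 0], [0, 0, 0], 0.015], [[-0.02, -0.052, 0], [0, 0, 0], 0.015], [[-0.02, -0.052, 0], [0, 0, 0], 0.015]]' | python3 shift.py
echo '[[[0, 0, 0], [0, 0, -2.4], 0.015], [[0, 0, 0], [0, 0, 0], 0.015], [[0, 0, 0], [0, 0, 0], 0.015]]' | python3 shift.py
python3 go.py .4704 -.3844 .13 167.9
```

```text
[[414.58517939 200.93926207]] [[412.4538167  200.67420876]]
time_s: 11.18
ee_pos: [0.4536, -0.3864, 0.3089]
orientation: [179.9, -0.1, 165.5]
force: [1.7, -0.3, -1.9]
grip_width: 0.0221
grip_force: 30.0
time_s: 11.55
ee_pos: [0.4541, -0.3832, 0.3105]
orientation: [179.9, -0.1, 167.9]
force: [-0.0, 0.5, -1.7]
grip_width: 0.0217
grip_force: 30.0
ee [ 0.4541 -0.3832  0.3105] [179.9  -0.1 167.9] rotvec(tool) [ 0.1 -0.1  0. ]
shift now [-0.0164  0.002   0.1805] after turn [-0.0162  0.0023  0.1805] len 0.18126018320349777 j [ 24.  28.  21.  90. -11.  64. 125.]
t 11.55 F [-0.0407  0.4963 -1.7129] w 0.02174159735399814 29.9969619512558
```

```bash
echo '[[[-0.0163, 0.002, 0], [0, 0, 0], 0.015], [[0, 0, 0.05], [0, 0, 0], 0.015], [[0, 0, 0.06], [0, 0, 0], 0.015], [[0, 0, 0.04], [0, 0, 0], 0.015], [[0, 0, 0], [0, 0, 0], 0.015]]' | python3 shift.py
echo '[[[0, 0, 0.015], [0, 0, 0], 0.015], [[0, 0, 0.01], [0, 0, 0], 0.015], [[0, 0, 0], [0, 0, 0], 0.015], [[0, 0, 0], [0, 0, 0], 0.015]]' | python3 shift.py
python3 go.py .4704 -.3844 .1162 167.9
```

```text
time_s: 12.18
ee_pos: [0.4689, -0.3834, 0.1587]
orientation: [179.8, -0.3, 167.9]
force: [-0.0, -0.5, -1.1]
grip_width: 0.0223
grip_force: 30.0
time_s: 12.68
ee_pos: [0.4704, -0.3869, 0.137]
orientation: [-180.0, 0.1, 167.9]
force: [0.0, 0.2, -2.1]
grip_width: 0.0216
grip_force: 30.0
ee [ 0.4704 -0.3869  0.137 ] [-180.     0.1  167.9] rotvec(tool) [-0.   0.1 -0. ]
shift now [0.0006 0.0024 0.0207] after turn [0.0005 0.0024 0.0208] len 0.020897516149714898 j [ 27.  40.  17.  99. -15.  44. 129.]
t 12.675 F [ 0.0316  0.203  -2.1179] w 0.021632736047680713 29.996920824050903
```

```bash
echo '[[[0, 0.002, 0.008], [0, 0, 0], 0.015], [[0, 0, 0.008], [0, 0, 0], 0.015], [[0, 0, 0.004], [0, 0, 0], 0.015], [[0, 0, 0], [0, 0, 0], 0.015]]' | python3 shift.py
python3 go.py .4704 -.3844 .1162 167.9
```

```text
time_s: 13.18
ee_pos: [0.4703, -0.3845, 0.1162]
orientation: [180.0, -0.0, 167.9]
force: [-0.8, 0.6, 0.6]
grip_width: 0.0216
grip_force: 30.0
ee [ 0.4703 -0.3845  0.1162] [180.   -0.  167.9] rotvec(tool) [ 0. -0. -0.]
shift now [-0.0001  0.0001  0.    ] after turn [-0.0001  0.0001  0.    ] len 0.00014056526446947263 j [ 27.  41.  16. 100. -16.  41. 129.]
t 13.175 F [-0.8274  0.641   0.6222] w 0.02162224977740215 30.00007688999176
```

```bash
echo '[[[0, 0, 0], [0, 0, 0], 0.035], [[0, 0, 0], [0, 0, 0], 0.06], [[0, 0, 0], [0, 0, 0], 0.094], [[0, 0, 0], [0, 0, 0], 0.094], [[0, 0, 0], [0, 0, 0], 0.094]]' | python3 shift.py
echo '[[[0, 0, -0.03], [0, 0, 0], 0.094], [[0, 0, -0.05], [0, 0, 0], 0.094], [[0, 0, -0.06], [0, 0, 0], 0.094], [[0, 0, -0.06], [0, 0, 0], 0.094], [[0, 0, -0.03], [0, 0, 0], 0.094]]' | python3 shift.py
python3 - <<'E'
from h import *
from plant import arm, imaging, probe_bus, hand_in
S=imaging.camera("side")["image"][:,:,::-1].copy();T=imaging.camera("top")["image"][:,:,::-1].copy()
cv2.imwrite("pics/s2.png",S);cv2.imwrite("pics/t2.png",T)
S0=cv2.imread("pics/side0.png");T0=cv2.imread("pics/top0.png")
for n,a,b,bx in(("side",S0,S,[(224,170,252,202),(328,248,360,286)]),("top",T0,T,[(203,240,238,272),(362,208,390,242)])):
    for x0,y0,x1,y1 in bx: print(n,(x0,y0),np.abs(a[y0:y1,x0:x1].astype(int)-b[y0:y1,x0:x1]).mean())
hook=lambda I,x0,y0,x1,y1:I[y0:y1,x0:x1].astype(int)
print("hook",np.abs(hook(S0,366,245,480,330)-hook(S,366,245,480,330)).mean())
E
```

```text
time_s: 13.8
ee_pos: [0.4705, -0.3846, 0.1163]
orientation: [-180.0, 0.0, 167.9]
force: [0.7, 0.1, -0.7]
grip_width: 0.0682
grip_force: 0.0
time_s: 14.42
ee_pos: [0.4711, -0.3854, 0.3501]
orientation: [-179.9, 0.3, 167.9]
force: [-0.3, -0.4, -0.6]
grip_width: 0.0941
grip_force: 0.0
side (224, 170) 3.9438244047619047
side (328, 248) 4.475603070175438
top (203, 240) 4.909226190476191
top (362, 208) 4.570728291316526
hook 7.22249742002064
```

```bash
cat > sp.py <<'E'
from h import *
S=cv2.imread("pics/s2.png").astype(float);T=cv2.imread("pics/t2.png").astype(float)
I={"side":S,"top":T}; SS=8
def poly(n,P,x0,y0,w,h):
    u=(proj(n,P)-[x0,y0]+.5)*SS
    m=np.zeros((h*SS,w*SS),np.uint8);cv2.fillConvexPoly(m,cv2.convexHull(u.astype(np.float32)).astype(np.int32),1);return m
def cost(n,cx,cy,yaw,x0,y0,w,h):
    a=np.linspace(0,2*np.pi,40)
    circ=lambda r,z:np.c_[cx+r*np.cos(a),cy+r*np.sin(a),0*a+z]
    L=np.zeros((h*SS,w*SS),int)
    sh=poly(n,np.r_[circ(.024,.083),circ(.024,.075)],x0,y0,w,h);L[sh>0]=1
    L[poly(n,circ(.024,.083),x0,y0,w,h)>0]=2
    C=[(cx+.01414*np.cos(yaw+k*np.pi/2+np.pi/4),cy+.01414*np.sin(yaw+k*np.pi/2+np.pi/4)) for k in range(4)]
    M=V[n];cam=-M[:,:3].T@M[:,3]
    for k in range(4):
        p,q=C[k],C[(k+1)%4];mid=((p[0]+q[0])/2,(p[1]+q[1])/2)
        if (mid[0]-cx)*(cam[0]-mid[0])+(mid[1]-cy)*(cam[1]-mid[1])>0:
            L[poly(n,[p+(.083,),q+(.083,),q+(.129,),p+(.129,)],x0,y0,w,h)>0]=3+k
    L[poly(n,[c+(.129,) for c in C],x0,y0,w,h)>0]=7
    L[poly(n,np.r_[circ(.004,.137),circ(.0095,.129)],x0,y0,w,h)>0]=8
    A=np.stack([(L==k).reshape(h,SS,w,SS).mean((1,3)).ravel() for k in range(9)],1)
    # keep only shoulder+shaft area
    keep=A[:,0]<.98
    A=A[keep];b=I[n][y0:y0+h,x0:x0+w].reshape(-1,3)[keep]
    x,*_=np.linalg.lstsq(np.c_[A,A*0][:,:9],b,rcond=1e-3)
    return ((A@x-b)**2).mean()
D=[142.5,47.5,-47.5,-142.5];W=(.6207,.2483,np.radians(19.28))
if __name__=="__main__":
  for i,d in enumerate(D):
    cx,cy=W[0]-np.sin(W[2])*d/1e3,W[1]+np.cos(W[2])*d/1e3
    for n in("side","top"):
        c=proj(n,[cx,cy,.105])[0];x0,y0=int(c[0])-14,int(c[1])-18
        f=lambda q:cost(n,cx+q[0],cy+q[1],q[2],x0,y0,28,34)
        best=[]
        for y in range(0,90,6):
            g=min((f((dx,dy,np.radians(y))),dx,dy) for dx in(-.003,0,.003) for dy in(-.003,0,.003));best.append((g[0],y,g[1],g[2]))
        b=min(best)
        res=[(f((b[2]+dx,b[3]+dy,np.radians(b[1]+y))),b[1]+y,b[2]+dx,b[3]+dy) for dx in(-.002,-.001,0,.001,.002) for dy in(-.002,-.001,0,.001,.002) for y in(-4,-2,0,2,4)]
        b2=min(res);print(i,n,"best",[round(v,4) for v in b2]," curve",[int(v[0]) for v in best],flush=True)
E
time python3 sp.py
```

```text
0 side best [np.float64(246.4968), 38, -0.001, -0.001]  curve [309, 353, 356, 333, 306, 286, 273, 279, 279, 321, 342, 295, 288, 294, 333]
0 top best [np.float64(408.5831), 38, 0, -0.001]  curve [553, 543, 538, 509, 481, 441, 425, 421, 439, 459, 474, 504, 532, 544, 565]
1 side best [np.float64(207.4545), 32, -0.004, -0.004]  curve [257, 265, 263, 250, 240, 231, 228, 239, 272, 304, 281, 266, 249, 251, 255]
1 top best [np.float64(318.5684), 28, -0.002, -0.002]  curve [390, 383, 381, 379, 372, 366, 370, 398, 380, 385, 379, 387, 384, 388, 398]
2 side best [np.float64(244.8214), 48, -0.003, -0.003]  curve [391, 388, 384, 369, 340, 320, 288, 256, 244, 259, 282, 321, 342, 366, 379]
2 top best [np.float64(411.3359), 34, -0.001, 0]  curve [555, 533, 501, 459, 438, 417, 415, 429, 452, 488, 521, 557, 577, 581, 571]
3 side best [np.float64(264.5971), 62, -0.003, -0.002]  curve [305, 300, 296, 292, 284, 283, 290, 292, 310, 283, 281, 285, 300, 303, 310]
3 top best [np.float64(341.4301), 32, -0.002, 0]  curve [371, 367, 360, 378, 358, 357, 360, 378, 393, 407, 413, 407, 410, 398, 380]
real	0m9.692s
user	0m10.178s
sys	0m0.160s
```

```bash
cat > sp2.py <<'E'
from sp import *
from scipy.optimize import minimize
for i,y0_ in((0,38),(1,31),(2,44),(3,30)):
    d=D[i];cx,cy=W[0]-np.sin(W[2])*d/1e3,W[1]+np.cos(W[2])*d/1e3
    win={n:[int(v) for v in proj(n,[cx,cy,.105])[0]-[14,18]] for n in I}
    f=lambda q:sum(cost(n,cx+q[0]/1e3,cy+q[1]/1e3,np.radians(q[2]*5),*win[n],28,34)/(250 if n=="side" else 400) for n in I)
    for st in(y0_-6,y0_+6):
        r=minimize(f,[-1,-1,st/5],method="Nelder-Mead",options=dict(initial_simplex=[[-1,-1,st/5],[1.5,-1,st/5],[-1,1.5,st/5],[-1,-1,st/5+2]],maxiter=70))
        print(i,r.fun,r.x*[1,1,5],cx+r.x[0]/1e3,cy+r.x[1]/1e3)
E
python3 sp2.py
```

```text
0 1.9702988557812569 [-0.86682787 -0.94969289 42.63954043] 0.572781820478732 0.381858374920324
0 2.0292183042999845 [-0.88937038 -0.82112514 44.80510205] 0.5727592779672601 0.38198694267154804
1 1.8217733340273936 [-1.87789469 -2.13562099 30.72248271] 0.6031383214281204 0.29100040161145574
1 1.8352739632439294 [-1.50975739 -2.29449987 31.2160151 ] 0.6035064587249221 0.29084152273277597
2 2.211102953882902 [-0.26196129  0.10930037 42.76940762] 0.6361218225997148 0.2035732777634241
2 2.203960195917065 [-0.58960167 -0.12199616 43.27492199] 0.6357941822104669 0.20334198123641342
3 2.0824482581636845 [-2.09971962 -1.85995371 24.93267184] 0.6656516320352985 0.11193197847166605
3 2.079298326090275 [-2.48207673 -2.43074014 27.85402807] 0.6652692749229375 0.11136119204702684
```

```bash
echo '[[[0, 0, 0], [0, 0, 10.25], 0.094], [[0, 0, 0], [0, 0, 10.25], 0.094], [[0, 0, 0], [0, 0, 10.25], 0.094], [[0, 0, 0], [0, 0, 10.25], 0.094], [[0, 0, 0], [0, 0, 10.25], 0.094]]' | python3 shift.py >/dev/null
echo '[[[0, 0, 0], [0, 0, 10.25], 0.094], [[0, 0, 0], [0, 0, 10.25], 0.094], [[0, 0, 0], [0, 0, 10.25], 0.094], [[0, 0, 0], [0, 0, 10.25], 0.094], [[0, 0, 0], [0, 0, 10.25], 0.094]]' | python3 shift.py
python3 go.py .428 -.1926 .047 65.4
```

```text
time_s: 15.78
ee_pos: [0.47, -0.3839, 0.3444]
orientation: [-179.8, -0.0, 65.0]
force: [-0.1, 0.7, -0.3]
grip_width: 0.0944
grip_force: 0.0
ee [ 0.47   -0.3839  0.3444] [-179.8   -0.    65. ] rotvec(tool) [-0.2 -0.  -0.4]
shift now [ 0.1555 -0.1181  0.2978] after turn [ 0.1565 -0.1178  0.2974] len 0.35614932169036584 j [  9.  33.  48.  85. -25.  73.  35.]
t 15.775 F [-0.0756  0.7472 -0.2619] w 0.0943535986292531 0.0
```

```bash
echo '[[[0.039, -0.0295, 0.02], [0, 0, -0.4], 0.094], [[0.039, -0.0295, 0.02], [0, 0, 0], 0.094], [[0.039, -0.0295, 0.02], [0, 0, 0], 0.094], [[0.039, -0.0295, 0.02], [0, 0, 0], 0.094], [[0, 0, 0.04], [0, 0, 0], 0.094]]' | python3 shift.py
echo '[[[0, 0, 0.05], [0, 0, 0], 0.094], [[0, 0, 0], [0, 0, 0], 0.094]]' | python3 shift.py
python3 go.py .428 -.1926 .047 65.4
```

```text
time_s: 16.4
ee_pos: [0.4272, -0.1886, 0.2248]
orientation: [-179.9, -0.1, 66.2]
force: [1.4, -0.2, 0.4]
grip_width: 0.0941
grip_force: 0.0
time_s: 16.65
ee_pos: [0.4242, -0.1922, 0.1733]
orientation: [-179.5, 0.1, 65.7]
force: [-0.3, -0.0, 0.1]
grip_width: 0.0943
grip_force: 0.0
ee [ 0.4242 -0.1922  0.1733] [-179.5    0.1   65.7] rotvec(tool) [-0.5  0.1  0.3]
shift now [0.0013 0.0048 0.1263] after turn [0.0012 0.0037 0.1263] len 0.12637523588921482 j [ -8.  32.  43. 119. -33.  42.  32.]
t 16.65 F [-0.324  -0.0203  0.1193] w 0.09426012643894431 0.0
```

```bash
echo '[[[0.001, 0.0035, 0.03], [0, 0, 0.3], 0.094], [[0, 0, 0.035], [0, 0, 0], 0.094], [[0, 0, 0.035], [0, 0, 0], 0.094], [[0, 0, 0], [0, 0, 0], 0.094], [[0, 0, 0], [0, 0, 0], 0.094]]' | python3 shift.py
python3 go.py .428 -.1926 .047 65.4
```

```text
time_s: 17.27
ee_pos: [0.4317, -0.1952, 0.0778]
orientation: [179.9, 0.0, 65.4]
force: [0.2, -0.1, -0.1]
grip_width: 0.0945
grip_force: 0.0
ee [ 0.4317 -0.1952  0.0778] [179.9   0.   65.4] rotvec(tool) [0.1 0.  0. ]
shift now [ 0.0008 -0.0045  0.0308] after turn [ 0.0008 -0.0045  0.0308] len 0.03110402515511019 j [  0.  40.  32. 122. -44.  29.  41.]
t 17.275 F [ 0.1721 -0.1129 -0.0552] w 0.09448682148623316 0.0
```

```bash
echo '[[[0.001, -0.0045, 0], [0, 0, 0], 0.094], [[0, 0, 0.02], [0, 0, 0], 0.094], [[0, 0, 0.011], [0, 0, 0], 0.094], [[0, 0, 0], [0, 0, 0], 0.094]]' | python3 shift.py
python3 go.py .428 -.1926 .047 65.4
echo '[[[0, 0, 0], [0, 0, 0], 0.05], [[0, 0, 0], [0, 0, 0], 0.05], [[0, 0, 0], [0, 0, 0], 0.05], [[0, 0, 0], [0, 0, 0], 0.05], [[0, 0, 0], [0, 0, 0], 0.05]]' | python3 shift.py
echo '[[[0, 0, 0], [0, 0, 0], 0.05], [[0, 0, 0], [0, 0, 0], 0.05]]' | python3 shift.py
python3 go.py .428 -.1926 .047 65.4
```

```text
time_s: 17.77
ee_pos: [0.427, -0.1913, 0.0452]
orientation: [-180.0, -0.0, 65.5]
force: [0.2, -0.7, -0.4]
grip_width: 0.0941
grip_force: 0.0
ee [ 0.427  -0.1913  0.0452] [-180.    -0.    65.5] rotvec(tool) [-0.  -0.   0.1]
shift now [-0.0007  0.0015 -0.0018] after turn [-0.0007  0.0015 -0.0018] len 0.0024227351488453055 j [  3.  43.  26. 124. -48.  24.  45.]
t 17.775 F [ 0.2214 -0.6659 -0.4117] w 0.09410197288492295 0.0
time_s: 18.4
ee_pos: [0.4276, -0.1917, 0.0455]
orientation: [180.0, -0.0, 65.5]
force: [-0.2, -0.0, 3.5]
grip_width: 0.0593
grip_force: 30.0
time_s: 18.65
ee_pos: [0.4276, -0.1916, 0.0455]
orientation: [180.0, -0.0, 65.5]
force: [0.2, -0.1, 3.8]
grip_width: 0.0595
grip_force: 30.0
ee [ 0.4276 -0.1916  0.0455] [180.   -0.   65.5] rotvec(tool) [ 0.  -0.   0.1]
shift now [-0.0007  0.0008 -0.0015] after turn [-0.0007  0.0008 -0.0015] len 0.0018609067805754177 j [  3.  43.  26. 124. -48.  24.  45.]
t 18.65 F [ 0.1932 -0.0888  3.8199] w 0.0595428804647872 29.97229278087616
```

```bash
echo '[[[0, 0, 0], [0, 0, 0], 0.094], [[0, 0, 0], [0, 0, 0], 0.094], [[0, 0, 0], [0, 0, 0], 0.094], [[0, 0, 0], [0, 0, 0], 0.094], [[0, 0, -0.04], [0, 0, 0], 0.094]]' | python3 shift.py
echo '[[[0, 0, -0.03], [0, 0, -10], 0.094], [[0, 0, 0], [0, 0, -10], 0.094], [[0, 0, 0], [0, 0, -10], 0.094], [[0, 0, 0], [0, 0, -10], 0.094], [[0, 0, 0], [0, 0, -10], 0.094]]' | python3 shift.py >/dev/null
echo '[[[0, 0, 0], [0, 0, -10], 0.094], [[0, 0, 0], [0, 0, -10], 0.094], [[0, 0, 0], [0, 0, -10], 0.094], [[0, 0, 0], [0, 0, -10], 0.094], [[0, 0, 0], [0, 0, 0], 0.094]]' | python3 shift.py
python3 go.py .4276 -.1916 .046 155.5
```

```text
time_s: 19.27
ee_pos: [0.4256, -0.1907, 0.0841]
orientation: [-179.7, -0.0, 65.4]
force: [-0.2, -0.4, 0.5]
grip_width: 0.0942
grip_force: 0.0
time_s: 20.52
ee_pos: [0.4271, -0.1916, 0.1153]
orientation: [180.0, -0.0, 155.3]
force: [-0.7, 0.0, -0.3]
grip_width: 0.0938
grip_force: 0.0
ee [ 0.4271 -0.1916  0.1153] [180.   -0.  155.3] rotvec(tool) [ 0.  -0.  -0.2]
shift now [-0.0005  0.0002  0.0693] after turn [-0.0005  0.0002  0.0693] len 0.0692968663182436 j [ 13.  32.  11. 121. -13.  27.  99.]
t 20.525 F [-0.6815  0.0066 -0.3451] w 0.09380511531296247 0.0
```

```bash
echo '[[[0, 0, 0.03], [0, 0, 0], 0.094], [[0, 0, 0.03], [0, 0, 0], 0.094], [[0, 0, 0.009], [0, 0, 0], 0.094], [[0, 0, 0], [0, 0, 0], 0.094], [[0, 0, 0], [0, 0, 0], 0.094]]' | python3 shift.py
python3 go.py .4276 -.1916 .046 155.5
echo '[[[0, 0, 0], [0, 0, 0], 0.04], [[0, 0, 0], [0, 0, 0], 0.04], [[0, 0, 0], [0, 0, 0], 0.04], [[0, 0, 0], [0, 0, 0], 0.04], [[0, 0, 0], [0, 0, 0], 0.04]]' | python3 shift.py >/dev/null
echo '[[[0, 0, 0], [0, 0, 0], 0.04], [[0, 0, 0], [0, 0, 0], 0.04], [[0, 0, 0], [0, 0, 0], 0.04]]' | python3 shift.py
python3 go.py .4276 -.1916 .046 155.5
```

```text
time_s: 21.15
ee_pos: [0.4278, -0.1918, 0.047]
orientation: [-180.0, 0.1, 155.4]
force: [-0.4, 0.1, 0.4]
grip_width: 0.0939
grip_force: 0.0
ee [ 0.4278 -0.1918  0.047 ] [-180.     0.1  155.4] rotvec(tool) [-0.   0.1 -0.1]
shift now [0.0002 0.0001 0.001 ] after turn [0.0002 0.0001 0.001 ] len 0.0010756014656179693 j [ 16.  40.   7. 124. -16.  18. 102.]
t 21.15 F [-0.3852  0.1226  0.3741] w 0.09386599559314324 0.0
time_s: 22.15
ee_pos: [0.4272, -0.1915, 0.0463]
orientation: [-180.0, -0.0, 155.5]
force: [0.0, 0.4, 1.4]
grip_width: 0.0498
grip_force: 30.0
ee [ 0.4272 -0.1915  0.0463] [-180.    -0.   155.5] rotvec(tool) [-0. -0. -0.]
shift now [-0.0004  0.0001  0.0003] after turn [-0.0004  0.0001  0.0003] len 0.00047433294508256174 j [ 16.  40.   7. 124. -16.  18. 102.]
t 22.15 F [0.0359 0.3944 1.3811] w 0.04979714100947949 29.98418480157852
```

```bash
echo '[[[0, 0, -0.03], [0, 0, 0], 0.04], [[0, 0, -0.06], [0, 0, 0], 0.04], [[0, 0, -0.06], [0, 0, 0], 0.04], [[0, 0, -0.05], [0, 0, 7.5], 0.04], [[0, 0, 0], [0, 0, 7.5], 0.04]]' | python3 shift.py
echo '[[[0, 0, 0], [0, 0, 7.5], 0.04], [[0, 0, 0], [0, 0, 0], 0.04]]' | python3 shift.py
python3 go.py .6352 .2022 .25 133
```

```text
time_s: 22.78
ee_pos: [0.4293, -0.1924, 0.2498]
orientation: [179.8, 0.4, 140.2]
force: [-0.3, -0.6, -1.7]
grip_width: 0.0494
grip_force: 30.0
time_s: 23.02
ee_pos: [0.427, -0.1912, 0.2461]
orientation: [-180.0, -0.0, 133.0]
force: [0.2, -0.7, -1.2]
grip_width: 0.0497
grip_force: 30.0
ee [ 0.427  -0.1912  0.2461] [-180.   -0.  133.] rotvec(tool) [-0. -0.  0.]
shift now [ 0.1454  0.4207 -0.0039] after turn [ 0.1457  0.4206 -0.0039] len 0.44512770184966327 j [  3.  21.  24. 114. -11.  48.  76.]
t 23.025 F [ 0.1746 -0.6731 -1.1703] w 0.04972387867027653 29.98638689517975
```

```bash
echo '[[[0.018, 0.0525, 0], [0, 0, 0], 0.04], [[0.018, 0.0525, 0], [0, 0, 0], 0.04], [[0.018, 0.0525, 0], [0, 0, 0], 0.04], [[0.018, 0.0525, 0], [0, 0, 0], 0.04], [[0.018, 0.0525, 0], [0, 0, 0], 0.04]]' | python3 shift.py>/dev/null
echo '[[[0.018, 0.0525, 0], [0, 0, 0], 0.04], [[0.018, 0.0525, 0], [0, 0, 0], 0.04], [[0.018, 0.0525, 0], [0, 0, 0], 0.04], [[0, 0, 0], [0, 0, 0], 0.04], [[0, 0, 0], [0, 0, 0], 0.04]]' | python3 shift.py
python3 go.py .6352 .2022 .20 133
python3 - <<'E'
from h import *
from plant import arm, imaging, probe_bus, hand_in
s=probe_bus.get_state();print(s["ee_pos"])
S=imaging.camera("side")["image"][:,:,::-1].copy();T=imaging.camera("top")["image"][:,:,::-1].copy()
cv2.imwrite("pics/s3.png",S);cv2.imwrite("pics/t3.png",T)
mosaic([crop(T,200,120,300,210,3.6),crop(S,260,60,380,190,3.6)],"pics/j.png",0)
E
```

```text
time_s: 24.28
ee_pos: [0.6359, 0.1991, 0.2453]
orientation: [-179.9, -0.0, 133.0]
force: [0.1, -1.4, -1.2]
grip_width: 0.0495
grip_force: 30.0
ee [0.6359 0.1991 0.2453] [-179.9   -0.   133. ] rotvec(tool) [-0.1 -0.   0. ]
shift now [0.0028 0.0017 0.0453] after turn [0.0028 0.0016 0.0453] len 0.045417358052940136 j [-31.  38.  20.  83. -14.  62.  35.]
t 24.275 F [ 0.0782 -1.3693 -1.2252] w 0.04948222585983947 29.98562067747116
[0.63592643 0.1990944  0.24530523]
```

View pics/j.png

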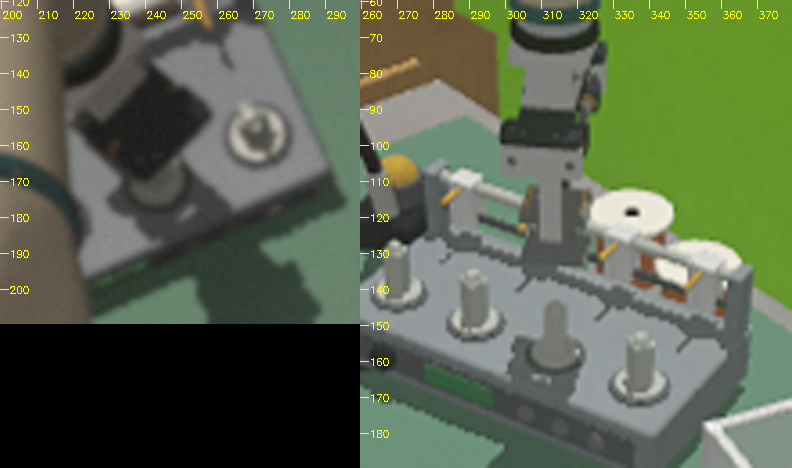

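```bash
echo '[[[0.0028, 0.0017, 0.03], [0, 0, 0], 0.04], [[0, 0, 0.02], [0, 0, 0], 0.04], [[0, 0, 0], [0, 0, 0], 0.04], [[0, 0, 0], [0, 0, 0], 0.04]]' | python3 shift.py
python3 go.py .6352 .2022 .19 133
```

```text
time_s: 24.88
ee_pos: [0.6364, 0.2024, 0.1974]
orientation: [179.9, 0.0, 132.9]
force: [0.2, -0.3, -0.6]
grip_width: 0.0498
grip_force: 30.0
ee [0.6364 0.2024 0.1974] [179.9   0.  132.9] rotvec(tool) [ 0.1  0.  -0.1]
shift now [ 0.0007 -0.0011  0.0074] after turn [ 0.0007 -0.0011  0.0074] len 0.007539395546500053 j [-31.  40.  19.  86. -15.  56.  35.]
t 24.875 F [ 0.2002 -0.3185 -0.5556] w 0.04983674823812691 29.98587191104889
```

```bash
echo '[[[0.0007, -0.001, 0.008], [0, 0, 0], 0.04], [[0, 0, 0.006], [0, 0, 0], 0.04], [[0, 0, 0], [0, 0, 0], 0.04]]' | python3 shift.py
echo '[[[0, 0, 0.005], [0, 0, 0], 0.04], [[0, 0, 0], [0, 0, 0], 0.04]]' | python3 shift.py
echo '[[[0, 0, 0.004], [0, 0, 0], 0.04], [[0, 0, 0], [0, 0, 0], 0.04]]' | python3 shift.py
echo '[[[0, 0, 0.003], [0, 0, 0], 0.04], [[0, 0, 0], [0, 0, 0], 0.04]]' | python3 shift.py
python3 go.py .6352 .2022 .129 133
```

```text
time_s: 25.25
ee_pos: [0.6341, 0.2031, 0.1817]
orientation: [-179.9, -0.0, 133.0]
force: [-0.2, 0.0, 0.2]
grip_width: 0.0496
grip_force: 30.0
time_s: 25.5
ee_pos: [0.6343, 0.2031, 0.1768]
orientation: [-180.0, -0.0, 133.0]
force: [0.4, 0.3, -1.2]
grip_width: 0.0501
grip_force: 30.0
time_s: 25.75
ee_pos: [0.6351, 0.2035, 0.1732]
orientation: [179.9, 0.0, 133.0]
force: [1.8, 0.6, -1.6]
grip_width: 0.0499
grip_force: 30.0
time_s: 26.0
ee_pos: [0.635, 0.2035, 0.1702]
orientation: [179.9, 0.0, 133.0]
force: [1.6, 2.1, -1.6]
grip_width: 0.0497
grip_force: 30.0
ee [0.635  0.2035 0.1702] [179.9   0.  133. ] rotvec(tool) [ 0.1  0.  -0. ]
shift now [-0.0011 -0.0008  0.0412] after turn [-0.0011 -0.0008  0.0412] len 0.04124384875690863 j [-31.  42.  19.  88. -16.  53.  36.]
t 26.0 F [ 1.6109  2.1122 -1.618 ] w 0.0497169323259844 29.98328000307083
```

```bash
echo '[[[0, 0.001, 0.004], [0, 0, 0], 0.04], [[0, 0, 0], [0, 0, 0], 0.04]]' | python3 shift.py
echo '[[[0, 0, 0.006], [0, 0, 0], 0.04], [[0, 0, 0], [0, 0, 0], 0.04]]' | python3 shift.py
echo '[[[0, 0, 0.008], [0, 0, 0], 0.04], [[0, 0, 0], [0, 0, 0], 0.04]]' | python3 shift.py
python3 go.py .6352 .2022 .129 133
```

```text
time_s: 26.25
ee_pos: [0.6351, 0.2038, 0.1657]
orientation: [-180.0, -0.0, 133.0]
force: [0.6, 1.7, -1.6]
grip_width: 0.0498
grip_force: 30.0
time_s: 26.5
ee_pos: [0.6351, 0.2038, 0.1596]
orientation: [-180.0, -0.0, 133.0]
force: [2.0, 1.0, -2.5]
grip_width: 0.0495
grip_force: 30.0
time_s: 26.75
ee_pos: [0.6351, 0.2038, 0.1515]
orientation: [-180.0, -0.0, 133.0]
force: [1.4, -0.0, -3.2]
grip_width: 0.0495
grip_force: 30.0
ee [0.6351 0.2038 0.1515] [-180.   -0.  133.] rotvec(tool) [-0. -0. -0.]
shift now [-0.0012 -0.001   0.0225] after turn [-0.0012 -0.001   0.0225] len 0.02252426343520476 j [-31.  43.  18.  88. -16.  51.  36.]
t 26.75 F [ 1.3827 -0.0196 -3.1647] w 0.04947757888474623 29.983371198177338
```

```bash
echo '[[[0, 0, 0.008], [0, 0, 0], 0.04], [[0, 0, 0.006], [0, 0, 0], 0.04], [[0, 0, 0.005], [0, 0, 0], 0.04], [[0, 0, 0], [0, 0, 0], 0.04]]' | python3 shift.py
echo '[[[0, 0, 0.003], [0, 0, 0], 0.04], [[0, 0, 0], [0, 0, 0], 0.04]]' | python3 shift.py
python3 go.py .6352 .2022 .129 133
```

```text
time_s: 27.25
ee_pos: [0.6352, 0.2038, 0.1327]
orientation: [-180.0, -0.0, 133.0]
force: [-0.5, 0.2, -1.7]
grip_width: 0.0495
grip_force: 30.0
time_s: 27.5
ee_pos: [0.6352, 0.2038, 0.1301]
orientation: [-180.0, -0.0, 133.0]
force: [0.7, -0.1, -1.6]
grip_width: 0.0498
grip_force: 30.0
ee [0.6352 0.2038 0.1301] [-180.   -0.  133.] rotvec(tool) [-0. -0. -0.]
shift now [-0.0012 -0.0011  0.0011] after turn [-0.0012 -0.0011  0.0011] len 0.001930970487256329 j [-30.  45.  18.  89. -17.  49.  37.]
t 27.5 F [ 0.7206 -0.0834 -1.5835] w 0.04975319507662113 29.984757900238037
```

```bash
echo '[[[0, 0, 0.001], [0, 0, 0], 0.04], [[0, 0, 0], [0, 0, 0], 0.06], [[0, 0, 0], [0, 0, 0], 0.08], [[0, 0, 0], [0, 0, 0], 0.08], [[0, 0, 0], [0, 0, 0], 0.08]]' | python3 shift.py
echo '[[[0, 0, -0.04], [0, 0, 0], 0.094], [[0, 0, -0.06], [0, 0, 0], 0.094], [[0, 0, -0.06], [0, 0, 0], 0.094], [[0, 0, -0.04], [0, 0, 0], 0.094], [[0, 0, 0], [0, 0, 0], 0.094]]' | python3 shift.py
python3 go.py .377 .2975 .20 108.9
```

```text
time_s: 28.12
ee_pos: [0.6353, 0.2038, 0.1293]
orientation: [-180.0, -0.0, 133.0]
force: [-0.4, 0.2, 0.4]
grip_width: 0.0796
grip_force: 0.0
time_s: 28.75
ee_pos: [0.6372, 0.204, 0.3334]
orientation: [179.6, 0.2, 133.0]
force: [0.3, -0.3, -0.3]
grip_width: 0.0941
grip_force: 0.0
ee [0.6372 0.204  0.3334] [179.6   0.2 133. ] rotvec(tool) [ 0.4  0.1 24.1]
shift now [ 0.2462 -0.1276  0.1317] after turn [ 0.1728 -0.2159  0.1334] len 0.3069728402289948 j [-32.  34.  22.  76. -12.  72.  33.]
t 28.75 F [ 0.2615 -0.2525 -0.2827] w 0.09410204133106063 0.0
```

```bash
python3 - <<'E'
from h import *
from plant import arm, imaging, probe_bus, hand_in
print("reel",tri((187,172),(160,297)))
S=imaging.camera("side")["image"][:,:,::-1];T=imaging.camera("top")["image"][:,:,::-1]
S0=cv2.imread("pics/side0.png");T0=cv2.imread("pics/top0.png")
for n,a,b,bx in(("side",S0,S,(224,170,252,202)),("top",T0,T,(203,240,238,272))):
    x0,y0,x1,y1=bx;print(n,np.abs(a[y0:y1,x0:x1].astype(int)-b[y0:y1,x0:x1]).mean(), "disc col",T0[285,150])
cv2.imwrite("pics/k.png",np.hstack([crop(S,210,90,350,210,3.4)[:400],crop(T,196,130,290,280,3.2)[:400]]) if 0 else np.zeros((2,2,3)))
mosaic([crop(S,210,100,340,210,3.4),crop(T,196,140,286,280,3.4)],"pics/k.png",0)
E
```

```text
reel (array([0.27621216, 0.49220848, 0.01141771]), array([-0.77499694,  0.02961636,  0.22600611, -0.60445866]))
side 2.6867559523809526 disc col [207 225 232]
top 28.124404761904763 disc col [207 225 232][ WARN:0@5.054] global loadsave.cpp:1063 imwrite_ Unsupported depth image for selected encoder is fallbacked to CV_8U.
```

```bash
echo '[[[0, 0, 0], [0, 0, -10], 0.094], [[0, 0, 0], [0, 0, -10], 0.094], [[0, 0, 0], [0, 0, -10], 0.094], [[0, 0, 0], [0, 0, -10], 0.094], [[0, 0, 0], [0, 0, -10], 0.094]]' | python3 shift.py>/dev/null
echo '[[[0, 0, 0], [0, 0, -10], 0.094], [[0, 0, 0], [0, 0, -5.9], 0.094], [[0, 0, 0], [0, 0, 0], 0.094]]' | python3 shift.py
python3 go.py .377 .2975 .12 198.9
```

```text
time_s: 29.85
ee_pos: [0.6344, 0.2036, 0.3272]
orientation: [180.0, -0.2, -161.2]
force: [1.3, -0.8, -0.8]
grip_width: 0.0938
grip_force: 0.0
ee [0.6344 0.2036 0.3272] [ 180.    -0.2 -161.2] rotvec(tool) [ 0.  -0.2 -0.1]
shift now [0.2127 0.1718 0.208 ] after turn [0.2131 0.1723 0.2072] len 0.34353789289594044 j [-23.  33.   5.  76.  -3.  72.  91.]
t 29.85 F [ 1.2824 -0.8225 -0.755 ] w 0.0937871680756962 0.0
```

```bash
echo '[[[0.0426, 0.0345, 0.01], [0, 0, 0], 0.094], [[0.0426, 0.0345, 0.02], [0, 0, 0], 0.094], [[0.0426, 0.0345, 0.02], [0, 0, 0], 0.094], [[0.0426, 0.0345, 0.02], [0, 0, 0], 0.094], [[0.0426, 0.0345, 0.02], [0, 0, 0], 0.094]]' | python3 shift.py
echo '[[[0, 0, 0.06], [0, 0, 0], 0.094], [[0, 0, 0.05], [0, 0, 0], 0.094], [[0, 0, 0], [0, 0, 0], 0.094], [[0, 0, 0], [0, 0, 0], 0.094]]' | python3 shift.py
python3 go.py .377 .2975 .0465 198.9
```

```text
time_s: 30.48
ee_pos: [0.3758, 0.2984, 0.2381]
orientation: [-180.0, -0.1, -161.3]
force: [0.4, 1.7, -0.3]
grip_width: 0.0938
grip_force: 0.0
time_s: 30.98
ee_pos: [0.3787, 0.2985, 0.1302]
orientation: [180.0, 0.1, -161.2]
force: [-0.4, 0.3, 0.7]
grip_width: 0.0943
grip_force: 0.0
ee [0.3787 0.2985 0.1302] [ 180.     0.1 -161.2] rotvec(tool) [ 0.   0.1 -0.1]
shift now [ 0.002  -0.0005  0.0837] after turn [ 0.0019 -0.0004  0.0837] len 0.08369706678207424 j [-43.  31.   2. 119.  -2.  30.  69.]
t 30.975 F [-0.3542  0.3361  0.7051] w 0.09430221046927051 0.0
```

```bash
echo '[[[0.002, 0, 0.035], [0, 0, 0], 0.094], [[0, 0, 0.03], [0, 0, 0], 0.094], [[0, 0, 0.0185], [0, 0, 0], 0.094], [[0, 0, 0], [0, 0, 0], 0.094], [[0, 0, 0], [0, 0, 0], 0.094]]' | python3 shift.py
python3 go.py .377 .2975 .0465 198.9
echo '[[[0, 0, 0], [0, 0, 0], 0.05], [[0, 0, 0], [0, 0, 0], 0.05], [[0, 0, 0], [0, 0, 0], 0.05], [[0, 0, 0], [0, 0, 0], 0.05], [[0, 0, 0], [0, 0, 0], 0.05]]' | python3 shift.py
echo '[[[0, 0, 0], [0, 0, 0], 0.05], [[0, 0, 0], [0, 0, 0], 0.05]]' | python3 shift.py
python3 go.py .377 .2975 .047 198.9
```

```text
time_s: 31.6
ee_pos: [0.3773, 0.2984, 0.0474]
orientation: [179.9, 0.2, -161.2]
force: [0.3, 0.1, 0.2]
grip_width: 0.0936
grip_force: 0.0
ee [0.3773 0.2984 0.0474] [ 179.9    0.2 -161.2] rotvec(tool) [ 0.1  0.2 -0.1]
shift now [ 0.0006 -0.0008  0.0009] after turn [ 0.0006 -0.0008  0.0009] len 0.001369256075741159 j [-42.  40.   1. 122.  -2.  18.  69.]
t 31.6 F [0.3084 0.0979 0.1781] w 0.09361196325819561 0.0
time_s: 32.22
ee_pos: [0.3761, 0.2976, 0.0459]
orientation: [180.0, 0.0, -161.1]
force: [-0.1, -0.2, 3.1]
grip_width: 0.0595
grip_force: 30.0
time_s: 32.48
ee_pos: [0.3761, 0.2977, 0.0459]
orientation: [180.0, 0.0, -161.1]
force: [-0.8, -0.2, 4.7]
grip_width: 0.0598
grip_force: 30.0
ee [0.3761 0.2977 0.0459] [ 180.     0.  -161.1] rotvec(tool) [ 0.  0. -0.]
shift now [-0.0008 -0.0004 -0.0011] after turn [-0.0008 -0.0004 -0.0011] len 0.0014362364538776432 j [-42.  40.   1. 122.  -2.  18.  69.]
t 32.475 F [-0.7775 -0.2205  4.744 ] w 0.059835539478799694 29.997421503067017
```

Open, rise, turn −90°, come down, squeeze along own y.

```bash
echo '[[[0, 0, 0], [0, 0, 0], 0.094], [[0, 0, 0], [0, 0, 0], 0.094], [[0, 0, 0], [0, 0, 0], 0.094], [[0, 0, 0], [0, 0, 0], 0.094], [[0, 0, -0.04], [0, 0, 0], 0.094]]' | python3 shift.py
echo '[[[0, 0, -0.03], [0, 0, 10], 0.094], [[0, 0, 0], [0, 0, 10], 0.094], [[0, 0, 0], [0, 0, 10], 0.094], [[0, 0, 0], [0, 0, 10], 0.094], [[0, 0, 0], [0, 0, 10], 0.094]]' | python3 shift.py >/dev/null
echo '[[[0, 0, 0], [0, 0, 10], 0.094], [[0, 0, 0], [0, 0, 10], 0.094], [[0, 0, 0], [0, 0, 10], 0.094], [[0, 0, 0], [0, 0, 10], 0.094], [[0, 0, 0], [0, 0, 0], 0.094]]' | python3 shift.py
python3 go.py .3761 .2977 .0465 108.9
```

```text
time_s: 33.1
ee_pos: [0.3746, 0.2963, 0.0842]
orientation: [-179.9, -0.3, -161.1]
force: [-0.5, -0.6, -0.2]
grip_width: 0.094
grip_force: 0.0
time_s: 34.35
ee_pos: [0.3759, 0.2976, 0.1156]
orientation: [-180.0, 0.0, 109.0]
force: [-0.8, 0.3, 0.2]
grip_width: 0.0941
grip_force: 0.0
ee [0.3759 0.2976 0.1156] [-180.    0.  109.] rotvec(tool) [-0.   0.   0.1]
shift now [0.0001 0.0002 0.0691] after turn [0.0001 0.0002 0.0691] len 0.06913943804950157 j [-60.  35.  27. 120. -30.  32.   8.]
t 34.35 F [-0.7534  0.2764  0.2111] w 0.094090242031992 0.0
```

```bash
echo '[[[0, 0, 0.03], [0, 0, 0], 0.094], [[0, 0, 0.03], [0, 0, 0], 0.094], [[0, 0, 0.009], [0, 0, 0], 0.094], [[0, 0, 0], [0, 0, 0], 0.094], [[0, 0, 0], [0, 0, 0], 0.094]]' | python3 shift.py
python3 go.py .3761 .2977 .0465 108.9
echo '[[[0, 0, 0], [0, 0, 0], 0.04], [[0, 0, 0], [0, 0, 0], 0.04], [[0, 0, 0], [0, 0, 0], 0.04], [[0, 0, 0], [0, 0, 0], 0.04], [[0, 0, 0], [0, 0, 0], 0.04]]' | python3 shift.py >/dev/null
echo '[[[0, 0, 0], [0, 0, 0], 0.04], [[0, 0, 0], [0, 0, 0], 0.04], [[0, 0, 0], [0, 0, 0], 0.04]]' | python3 shift.py
python3 go.py .3761 .2977 .0465 108.9
```

```text
time_s: 34.98
ee_pos: [0.3767, 0.2979, 0.0476]
orientation: [179.9, -0.0, 108.9]
force: [0.3, 0.7, 0.8]
grip_width: 0.0943
grip_force: 0.0
ee [0.3767 0.2979 0.0476] [179.9  -0.  108.9] rotvec(tool) [ 0.1 -0.  -0. ]
shift now [ 0.     -0.0006  0.0011] after turn [ 0.     -0.0006  0.0011] len 0.001285086374070845 j [-55.  41.  19. 122. -36.  22.  13.]
t 34.975 F [0.3073 0.6728 0.8445] w 0.0942899451930425 0.0
time_s: 35.98
ee_pos: [0.3764, 0.2977, 0.0468]
orientation: [180.0, -0.0, 108.9]
force: [0.0, -0.2, 1.4]
grip_width: 0.0497
grip_force: 30.0
ee [0.3764 0.2977 0.0468] [180.   -0.  108.9] rotvec(tool) [ 0. -0. -0.]
shift now [ 0.0001 -0.0003  0.0003] after turn [ 0.0001 -0.0003  0.0003] len 0.0004428927737161327 j [-55.  42.  19. 122. -36.  22.  13.]
t 35.975 F [ 0.013  -0.2173  1.3706] w 0.04967038341843321 30.000157356262207
```

```bash
echo '[[[0, 0, -0.03], [0, 0, 0], 0.04], [[0, 0, -0.06], [0, 0, 0], 0.04], [[0, 0, -0.06], [0, 0, 0], 0.04], [[0, 0, -0.05], [0, 0, -7.4], 0.04], [[0, 0, 0], [0, 0, -7.4], 0.04]]' | python3 shift.py
echo '[[[0, 0, 0], [0, 0, -7.3], 0.04], [[0, 0, 0], [0, 0, 0], 0.04]]' | python3 shift.py
python3 go.py .5726 .3826 .24 131
```

```text
time_s: 36.6
ee_pos: [0.3775, 0.2986, 0.25]
orientation: [179.6, -0.1, 123.9]
force: [0.8, -0.1, -1.4]
grip_width: 0.0497
grip_force: 30.0
time_s: 36.85
ee_pos: [0.3755, 0.2972, 0.2466]
orientation: [-179.9, -0.0, 130.9]
force: [0.3, -0.3, -0.7]
grip_width: 0.0499
grip_force: 30.0
ee [0.3755 0.2972 0.2466] [-179.9   -0.   130.9] rotvec(tool) [-0.1 -0.  -0.1]
shift now [-0.0645  0.2049  0.0064] after turn [-0.0649  0.2048  0.0066] len 0.21489094979654633 j [-65.  23.  32. 112. -16.  49.  17.]
t 36.85 F [ 0.323  -0.2929 -0.712 ] w 0.04987747259068894 29.999261498451233
```

```bash
echo '[[[-0.0162, 0.0512, 0], [0, 0, 0], 0.04], [[-0.0162, 0.0512, 0], [0, 0, 0], 0.04], [[-0.0162, 0.0512, 0], [0, 0, 0], 0.04], [[-0.0162, 0.0512, 0], [0, 0, 0], 0.04], [[0, 0, 0.03], [0, 0, 0], 0.04]]' | python3 shift.py
echo '[[[0, 0, 0.02], [0, 0, 0], 0.04], [[0, 0, 0], [0, 0, 0], 0.04], [[0, 0, 0], [0, 0, 0], 0.04]]' | python3 shift.py
python3 go.py .5726 .3826 .183 131
```

```text
time_s: 37.48
ee_pos: [0.5782, 0.384, 0.2171]
orientation: [179.7, 0.2, 130.8]
force: [-0.2, -0.2, -1.4]
grip_width: 0.0494
grip_force: 30.0
time_s: 37.85
ee_pos: [0.5735, 0.3829, 0.1973]
orientation: [180.0, 0.0, 130.9]
force: [-0.0, -0.3, 0.6]
grip_width: 0.0494
grip_force: 30.0
ee [0.5735 0.3829 0.1973] [180.    0.  130.9] rotvec(tool) [ 0.   0.  -0.1]
shift now [ 0.0003 -0.0009  0.0143] after turn [ 0.0003 -0.0009  0.0143] len 0.01434632049865818 j [-51.  44.  28.  82. -22.  60.  23.]
t 37.85 F [-0.013  -0.3145  0.6276] w 0.049429782251734715 29.99986857175827
```

```bash
echo '[[[0.0003, -0.0009, 0.008], [0, 0, 0], 0.04], [[0, 0, 0.007], [0, 0, 0], 0.04], [[0, 0, 0], [0, 0, 0], 0.04]]' | python3 shift.py
echo '[[[0, 0, 0.005], [0, 0, 0], 0.04], [[0, 0, 0], [0, 0, 0], 0.04]]' | python3 shift.py
echo '[[[0, 0, 0.004], [0, 0, 0], 0.04], [[0, 0, 0], [0, 0, 0], 0.04]]' | python3 shift.py
echo '[[[0, 0, 0.004], [0, 0, 0], 0.04], [[0, 0, 0], [0, 0, 0], 0.04]]' | python3 shift.py
python3 go.py .5726 .3826 .13 131
```

```text
time_s: 38.22
ee_pos: [0.5718, 0.3824, 0.1811]
orientation: [-179.9, -0.0, 131.0]
force: [-0.6, -0.0, -0.7]
grip_width: 0.0498
grip_force: 30.0
time_s: 38.48
ee_pos: [0.5721, 0.3824, 0.1764]
orientation: [-180.0, -0.0, 131.0]
force: [0.0, -0.3, -0.8]
grip_width: 0.0499
grip_force: 30.0
time_s: 38.72
ee_pos: [0.5735, 0.3829, 0.1732]
orientation: [179.9, 0.0, 131.0]
force: [1.3, 1.6, -1.2]
grip_width: 0.0497
grip_force: 30.0
time_s: 38.98
ee_pos: [0.5734, 0.383, 0.1688]
orientation: [179.9, 0.0, 131.0]
force: [3.4, 1.2, -1.9]
grip_width: 0.0496
grip_force: 30.0
ee [0.5734 0.383  0.1688] [179.9   0.  131. ] rotvec(tool) [ 0.1  0.  -0. ]
shift now [ 0.0002 -0.0009  0.0388] after turn [ 0.0002 -0.0008  0.0388] len 0.038809438541281584 j [-51.  45.  28.  84. -23.  57.  24.]
t 38.975 F [ 3.3718  1.1612 -1.9363] w 0.04958187870218731 29.99996781349182
```

```bash
echo '[[[-0.0003, 0.001, 0.004], [0, 0, 0], 0.04], [[0, 0, 0], [0, 0, 0], 0.04]]' | python3 shift.py
echo '[[[0, 0, 0.006], [0, 0, 0], 0.04], [[0, 0, 0], [0, 0, 0], 0.04]]' | python3 shift.py
echo '[[[0, 0, 0.008], [0, 0, 0], 0.04], [[0, 0, 0], [0, 0, 0], 0.04]]' | python3 shift.py
python3 go.py .5726 .3826 .13 131
```

```text
time_s: 39.22
ee_pos: [0.5735, 0.383, 0.1644]
orientation: [180.0, 0.0, 131.0]
force: [3.7, 0.2, -1.2]
grip_width: 0.0497
grip_force: 30.0
time_s: 39.48
ee_pos: [0.5734, 0.3831, 0.1582]
orientation: [180.0, 0.0, 131.0]
force: [3.4, 1.7, -3.6]
grip_width: 0.0494
grip_force: 30.0
time_s: 39.72
ee_pos: [0.5731, 0.3831, 0.1498]
orientation: [-180.0, -0.0, 131.0]
force: [3.6, 2.2, -3.8]
grip_width: 0.0496
grip_force: 30.0
ee [0.5731 0.3831 0.1498] [-180.   -0.  131.] rotvec(tool) [-0. -0. -0.]
shift now [-0.0001 -0.0007  0.0198] after turn [-0.0001 -0.0007  0.0198] len 0.019851482178348 j [-51.  46.  27.  84. -24.  55.  24.]
t 39.725 F [ 3.6484  2.1798 -3.798 ] w 0.049616173516643776 29.999530613422394
```

```bash
echo '[[[0, 0.001, 0.008], [0, 0, 0], 0.04], [[0, 0, 0.005], [0, 0, 0], 0.04], [[0, 0, 0.004], [0, 0, 0], 0.04], [[0, 0, 0], [0, 0, 0], 0.04]]' | python3 shift.py
echo '[[[0, 0, 0.003], [0, 0, 0], 0.04], [[0, 0, 0], [0, 0, 0], 0.04]]' | python3 shift.py
python3 go.py .5726 .3826 .13 131
```

```text
time_s: 40.22
ee_pos: [0.5733, 0.3832, 0.133]
orientation: [-179.9, -0.0, 131.0]
force: [-0.3, -0.3, -0.3]
grip_width: 0.0495
grip_force: 30.0
time_s: 40.48
ee_pos: [0.5737, 0.3835, 0.1305]
orientation: [-179.9, -0.0, 131.0]
force: [-0.0, -0.2, -0.7]
grip_width: 0.0494
grip_force: 30.0
ee [0.5737 0.3835 0.1305] [-179.9   -0.   131. ] rotvec(tool) [-0.1 -0.  -0. ]
shift now [ 0.0001 -0.0014  0.0005] after turn [ 0.0001 -0.0014  0.0005] len 0.001458169004669533 j [-50.  48.  26.  85. -24.  53.  25.]
t 40.475 F [-0.0458 -0.2244 -0.7315] w 0.049447711064272454 29.999887347221375
```

Release, retreat, and look at the result.

```bash
echo '[[[0, 0, 0.001], [0, 0, 0], 0.04], [[0, 0, 0], [0, 0, 0], 0.06], [[0, 0, 0], [0, 0, 0], 0.08], [[0, 0, 0], [0, 0, 0], 0.08], [[0, 0, 0], [0, 0, 0], 0.08]]' | python3 shift.py
echo '[[[0, 0, -0.04], [0, 0, 0], 0.094], [[0, 0, -0.06], [0, 0, 0], 0.094], [[0, 0, -0.06], [0, 0, 0], 0.094], [[0, 0, -0.04], [0, 0, 0], 0.094], [[0, 0, 0], [0, 0, 0], 0.094]]' | python3 shift.py
python3 go.py .46 .1 .33 167.9
echo '[[[0.06, 0, 0], [0, 0, 0], 0.094], [[0.06, -0.01, 0], [0, 0, 0], 0.094], [[0.0, -0.06, 0], [0, 0, 0], 0.094], [[0, -0.06, 0], [0, 0, 0], 0.094], [[0, -0.06, 0], [0, 0, 0], 0.094]]' | python3 shift.py
echo '[[[0.05, -0.03, 0], [0, 0, 0], 0.094], [[0.05, -0.03, 0], [0, 0, 0], 0.094], [[0.05, -0.03, 0], [0, 0, 0], 0.094], [[0.05, -0.03, 0], [0, 0, 0], 0.094]]' | python3 shift.py
```

```text
time_s: 41.1
ee_pos: [0.5741, 0.3836, 0.1298]
orientation: [180.0, -0.0, 131.0]
force: [-0.4, -0.4, 0.6]
grip_width: 0.0793
grip_force: 0.0
time_s: 41.72
ee_pos: [0.5759, 0.384, 0.334]
orientation: [179.6, 0.1, 131.0]
force: [-0.3, -0.9, -0.1]
grip_width: 0.094
grip_force: 0.0
ee [0.5759 0.384  0.334 ] [179.6   0.1 131. ] rotvec(tool) [  0.4   0.2 -36.9]
shift now [-0.1385 -0.2737  0.0021] after turn [ 0.0538 -0.302   0.004 ] len 0.30678852862772543 j [-52.  38.  31.  71. -19.  76.  20.]
t 41.725 F [-0.2909 -0.9455 -0.0626] w 0.09399395006529083 0.0
time_s: 42.35
ee_pos: [0.3496, 0.3481, 0.3283]
orientation: [-179.9, 0.0, 131.0]
force: [-0.1, 0.2, 1.5]
grip_width: 0.0942
grip_force: 0.0
time_s: 42.85
ee_pos: [0.1279, 0.4217, 0.3289]
orientation: [-179.9, 0.0, 131.0]
force: [0.1, 1.3, -0.4]
grip_width: 0.0938
grip_force: 0.0
```

```bash
python3 - <<'E'
from h import *
from plant import arm, imaging, probe_bus, hand_in
S=imaging.camera("side")["image"][:,:,::-1].copy();T=imaging.camera("top")["image"][:,:,::-1].copy()
cv2.imwrite("pics/s4.png",S);cv2.imwrite("pics/t4.png",T)
mosaic([crop(T,150,100,300,270,2.9),crop(S,240,90,365,200,2.9)],"pics/l.png",0)
# predicted centre of bobbin top (z .135) on spindles
for p in((.6353,.2038),(.574,.3836)):print(proj("top",[*p,.135]),proj("side",[*p,.135]))
S0=cv2.imread("pics/side0.png")
E
```

```text
[[239.28967522 164.34452244]] [[313.53373425 144.29082922]]
[[179.1879136  190.13520671]] [[269.20456383 127.56586737]]
```

View pics/l.png

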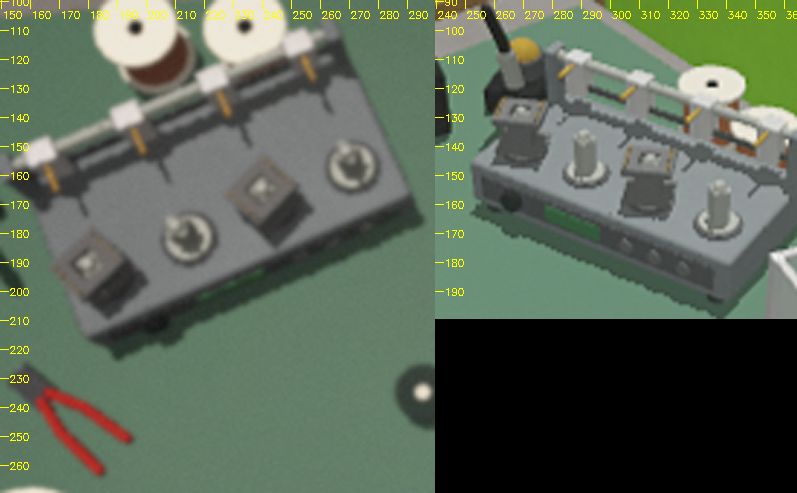

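```bash
echo '[[[0, 0, 0], [0, 0, -9.2], 0.094], [[0, 0, 0], [0, 0, -9.2], 0.094], [[0, 0, 0], [0, 0, -9.2], 0.094], [[0, 0, 0], [0, 0, -9.3], 0.094]]' | python3 shift.py
python3 go.py .46 .15 .33 167.9
```

```text
time_s: 43.45
ee_pos: [0.1306, 0.4211, 0.3288]
orientation: [-179.9, 0.0, 168.1]
force: [0.3, -0.3, 0.0]
grip_width: 0.0943
grip_force: 0.0
ee [0.1306 0.4211 0.3288] [-179.9    0.   168.1] rotvec(tool) [-0.1  0.   0.2]
shift now [-0.3781 -0.1976 -0.0007] after turn [-0.3789 -0.196  -0.0012] len 0.4266451766599778 j [-96.  12.  24. 110.  -6.  59.   9.]
t 43.45 F [ 0.266  -0.2769  0.0061] w 0.09431596805508208 0.0
```

```bash
echo '[[[-0.054, -0.028, 0], [0, 0, 0], 0.094], [[-0.054, -0.028, 0], [0, 0, 0], 0.094], [[-0.054, -0.028, 0], [0, 0, 0], 0.094], [[-0.054, -0.028, 0], [0, 0, 0], 0.094], [[-0.054, -0.028, 0], [0, 0, 0], 0.094]]' | python3 shift.py
echo '[[[-0.054, -0.028, 0], [0, 0, 0], 0.094], [[-0.054, -0.028, 0], [0, 0, 0], 0.094], [[-0.01, -0.055, 0], [0, 0, 0], 0.094], [[-0.01, -0.055, 0], [0, 0, 0], 0.094], [[-0.01, -0.055, 0], [0, 0, 0], 0.094]]' | python3 shift.py
echo '[[[-0.012, -0.055, 0], [0, 0, 0], 0.094], [[-0.012, -0.055, 0], [0, 0, 0], 0.094], [[-0.012, -0.055, 0], [0, 0, 0], 0.094], [[-0.012, -0.055, 0], [0, 0, 0], 0.094], [[-0.012, -0.055, 0], [0, 0, 0], 0.094]]' | python3 shift.py
python3 go.py .4704 -.3844 .25 167.9
```

```text
time_s: 44.08
ee_pos: [0.3657, 0.2263, 0.3291]
orientation: [-180.0, -0.0, 167.8]
force: [1.2, 0.7, -0.8]
grip_width: 0.0941
grip_force: 0.0
time_s: 44.7
ee_pos: [0.4523, -0.0191, 0.3289]
orientation: [-179.9, -0.1, 167.8]
force: [0.7, 0.8, 0.0]
grip_width: 0.0939
grip_force: 0.0
time_s: 45.32
ee_pos: [0.453, -0.3001, 0.3287]
orientation: [180.0, -0.1, 167.8]
force: [1.3, 0.0, -0.8]
grip_width: 0.0941
grip_force: 0.0
ee [ 0.453  -0.3001  0.3287] [180.   -0.1 167.8] rotvec(tool) [ 0.  -0.1 -0.1]
shift now [-0.0349 -0.0788  0.0786] after turn [-0.0347 -0.0788  0.0787] len 0.1166238052087417 j [  3.  26.  42.  96. -18.  65. 128.]
t 45.325 F [ 1.3124  0.0215 -0.8285] w 0.09411924686332597 0.0
```

```bash
echo '[[[-0.017, -0.04, 0.02], [0, 0, 0], 0.094], [[-0.017, -0.039, 0.03], [0, 0, 0], 0.094], [[0, 0, 0.03], [0, 0, 0], 0.094], [[0, 0, 0], [0, 0, 0], 0.094], [[0, 0, 0], [0, 0, 0], 0.094]]' | python3 shift.py
python3 go.py .4704 -.3844 .1162 167.9
```

```text
time_s: 45.95
ee_pos: [0.4706, -0.3826, 0.2503]
orientation: [-180.0, 0.0, 167.9]
force: [0.2, -0.0, -0.5]
grip_width: 0.094
grip_force: 0.0
ee [ 0.4706 -0.3826  0.2503] [-180.     0.   167.9] rotvec(tool) [-0.  0. -0.]
shift now [-0.0002 -0.0017  0.1341] after turn [-0.0002 -0.0018  0.1341] len 0.13410291428868854 j [ 14.  35.  38.  93. -24.  60. 137.]
t 45.95 F [ 0.1692 -0.0156 -0.4812] w 0.09404378587444405 0.0
```

```bash
echo '[[[0, -0.002, 0.04], [0, 0, 0], 0.094], [[0, 0, 0.05], [0, 0, 0], 0.094], [[0, 0, 0.044], [0, 0, 0], 0.094], [[0, 0, 0], [0, 0, 0], 0.094], [[0, 0, 0], [0, 0, 0], 0.094]]' | python3 shift.py
python3 go.py .4704 -.3844 .1162 167.9
echo '[[[0, 0, 0], [0, 0, 0], 0.06], [[0, 0, 0], [0, 0, 0], 0.015], [[0, 0, 0], [0, 0, 0], 0.015], [[0, 0, 0], [0, 0, 0], 0.015], [[0, 0, 0], [0, 0, 0], 0.015]]' | python3 shift.py
echo '[[[0, 0, 0], [0, 0, 0], 0.015], [[0, 0, 0], [0, 0, 0], 0.015], [[0, 0, 0], [0, 0, 0], 0.015], [[0, 0, 0], [0, 0, 0], 0.015], [[0, 0, 0], [0, 0, 0], 0.015]]' | python3 shift.py
python3 go.py .4704 -.3844 .1162 167.9
```

```text
time_s: 46.58
ee_pos: [0.4714, -0.3856, 0.1182]
orientation: [-179.9, 0.2, 167.9]
force: [0.1, 0.7, -0.3]
grip_width: 0.0943
grip_force: 0.0
ee [ 0.4714 -0.3856  0.1182] [-179.9    0.2  167.9] rotvec(tool) [-0.1  0.2 -0. ]
shift now [0.0012 0.001  0.002 ] after turn [0.0012 0.001  0.002 ] len 0.002512495027652493 j [ 18.  44.  32. 100. -31.  45. 143.]
t 46.575 F [ 0.1015  0.6869 -0.3417] w 0.09425693947740922 0.0
time_s: 47.2
ee_pos: [0.4701, -0.3845, 0.1158]
orientation: [180.0, -0.0, 167.9]
force: [-0.1, -0.1, -0.6]
grip_width: 0.0475
grip_force: 0.0
time_s: 47.82
ee_pos: [0.4701, -0.3845, 0.1157]
orientation: [180.0, -0.0, 167.9]
force: [-0.4, -0.2, 0.1]
grip_width: 0.022
grip_force: 30.0
ee [ 0.4701 -0.3845  0.1157] [180.   -0.  167.9] rotvec(tool) [ 0. -0. -0.]
shift now [-0.0003  0.0002 -0.0005] after turn [-0.0003  0.0002 -0.0005] len 0.000581286704028141 j [ 18.  44.  32. 100. -32.  45. 143.]
t 47.825 F [-0.4259 -0.21    0.075 ] w 0.02196788832911858 30.000084042549133
```

```bash
echo '[[[0, 0, -0.02], [0, 0, 0], 0.015], [[0, 0, -0.04], [0, 0, 0], 0.015], [[0, 0, -0.06], [0, 0, 0], 0.015], [[0, 0, -0.05], [0, 0, 0], 0.015], [[0, 0, -0.02], [0, 0, 2.4], 0.015]]' | python3 shift.py
python3 go.py .5317 -.1371 .30 165.46
```

```text
time_s: 48.45
ee_pos: [0.4706, -0.3855, 0.309]
orientation: [-179.9, 0.2, 165.4]
force: [0.8, -0.4, -2.0]
grip_width: 0.0221
grip_force: 30.0
ee [ 0.4706 -0.3855  0.309 ] [-179.9    0.2  165.4] rotvec(tool) [-0.1  0.2 -0.1]
shift now [0.0036 0.2558 0.0085] after turn [0.0032 0.2558 0.009 ] len 0.25598186162639686 j [ 12.  33.  41.  88. -23.  67. 133.]
t 48.45 F [ 0.8144 -0.3851 -1.989 ] w 0.022052561050020843 29.998901188373566
```

```bash
echo '[[[0.001, 0.051, 0], [0, 0, 0], 0.015], [[0.001, 0.051, 0], [0, 0, 0], 0.015], [[0.001, 0.051, 0], [0, 0, 0], 0.015], [[0, 0.051, 0], [0, 0, 0], 0.015], [[0, 0.051, 0], [0, 0, 0], 0.015]]' | python3 shift.py
echo '[[[0, 0, 0], [0, 0, 0], 0.015], [[0, 0, 0], [0, 0, 0], 0.015]]' | python3 shift.py
python3 go.py .5317 -.1371 .19 165.46
python3 - <<'E'
from h import *
from plant import arm, imaging, probe_bus, hand_in
S=imaging.camera("side")["image"][:,:,::-1].copy();T=imaging.camera("top")["image"][:,:,::-1].copy()
mosaic([crop(T,310,80,440,200,3),crop(S,320,100,450,270,3)],"pics/m.png",0)
E
```

```text
time_s: 49.08
ee_pos: [0.5312, -0.1351, 0.3056]
orientation: [180.0, -0.0, 165.5]
force: [-0.2, -0.3, -1.5]
grip_width: 0.0219
grip_force: 30.0
time_s: 49.32
ee_pos: [0.5308, -0.1375, 0.3057]
orientation: [-179.9, -0.0, 165.4]
force: [-0.4, 0.3, -1.7]
grip_width: 0.0217
grip_force: 30.0
ee [ 0.5308 -0.1375  0.3057] [-179.9   -0.   165.4] rotvec(tool) [-0.1 -0.  -0. ]
shift now [-0.0008  0.0007  0.1157] after turn [-0.0008  0.0006  0.1157] len 0.11570491169595841 j [-16.  28.  43.  98. -21.  63. 108.]
t 49.325 F [-0.3823  0.3032 -1.7267] w 0.02171590730931973 29.99943047761917
```

View pics/m.png

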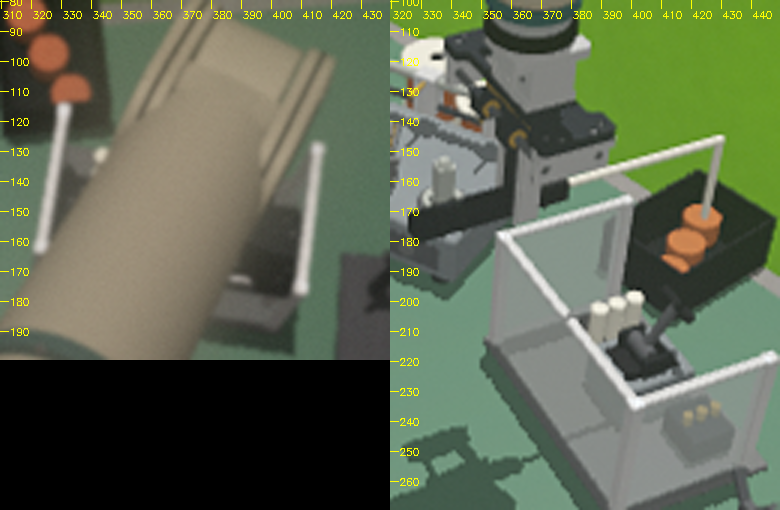

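```bash
python3 - <<'E'
from h import *
G=np.array([.6637,-.1898]);c,s=np.cos(np.radians(-14.54)),np.sin(np.radians(-14.54))
for z in(.3055,.2115):
  for x in(.066,.072,.078): print(z,x,proj("side",[G[0]+c*x-s*.015,G[1]+s*x+c*.015,z]))
E
```

```text
0.3055 0.066 [[428.69185426 146.75517009]]
0.3055 0.072 [[430.50506552 146.23485446]]
0.3055 0.078 [[432.31293696 145.71607114]]
0.2115 0.066 [[423.31453077 173.09149871]]
0.2115 0.072 [[425.04700155 172.55957103]]
0.2115 0.078 [[426.77461835 172.02913369]]
```

```bash
echo '[[[0, 0, 0.04], [0, 0, 0], 0.015], [[0, 0, 0.045], [0, 0, 0], 0.015], [[0, 0, 0.03], [0, 0, 0], 0.015], [[0, 0, 0], [0, 0, 0], 0.015], [[0, 0, 0], [0, 0, 0], 0.015]]' | python3 shift.py
echo '[[[0.012, 0, 0], [0, 0, 0], 0.015], [[0.012, 0, 0], [0, 0, 0], 0.015], [[0.01, 0, 0], [0, 0, 0], 0.015], [[0.01, 0, 0], [0, 0, 0], 0.015], [[0.01, 0, 0], [0, 0, 0], 0.015]]' | python3 shift.py
echo '[[[0.01, 0, 0], [0, 0, 0], 0.015], [[0.008, 0, 0], [0, 0, 0], 0.015], [[0, 0, 0], [0, 0, 0], 0.015]]' | python3 shift.py
python3 go.py .4553 -.117 .19 165.46
```

```text
time_s: 50.05
ee_pos: [0.5318, -0.1384, 0.192]
orientation: [-180.0, 0.1, 165.4]
force: [-0.3, 0.2, -1.0]
grip_width: 0.0218
grip_force: 30.0
time_s: 50.68
ee_pos: [0.4787, -0.1233, 0.1911]
orientation: [180.0, 0.1, 165.5]
force: [2.9, 0.0, -1.0]
grip_width: 0.0217
grip_force: 30.0
time_s: 51.05
ee_pos: [0.4599, -0.1182, 0.1904]
orientation: [180.0, -0.2, 165.5]
force: [0.6, -0.6, -3.0]
grip_width: 0.0216
grip_force: 30.0
ee [ 0.4599 -0.1182  0.1904] [180.   -0.2 165.5] rotvec(tool) [ 0.  -0.2 -0. ]
shift now [ 0.0048 -0.      0.0004] after turn [ 0.0048 -0.      0.0004] len 0.004787454167461429 j [-15.  29.  38. 117. -27.  43. 115.]
t 51.05 F [ 0.5506 -0.6362 -3.0373] w 0.021556872128709624 29.99934285879135
```

```bash
echo '[[[0.003, 0, 0], [0, 0, 0], 0.015], [[0, 0, 0], [0, 0, 0], 0.015]]' | python3 shift.py
echo '[[[0.003, 0, 0], [0, 0, 0], 0.015], [[0, 0, 0], [0, 0, 0], 0.015]]' | python3 shift.py
echo '[[[0.003, 0, 0], [0, 0, 0], 0.015], [[0, 0, 0], [0, 0, 0], 0.015]]' | python3 shift.py
```

```text
time_s: 51.3
ee_pos: [0.4583, -0.1179, 0.1905]
orientation: [180.0, -0.1, 165.5]
force: [1.6, -0.2, -1.6]
grip_width: 0.0217
grip_force: 30.0
time_s: 51.55
ee_pos: [0.4556, -0.1173, 0.1907]
orientation: [180.0, -0.0, 165.5]
force: [1.1, 0.1, -3.3]
grip_width: 0.0216
grip_force: 30.0
time_s: 51.8
ee_pos: [0.4526, -0.1165, 0.1908]
orientation: [180.0, -0.0, 165.5]
force: [1.1, 0.1, -1.8]
grip_width: 0.0217
grip_force: 30.0
```

```bash
echo '[[[0.003, 0, 0], [0, 0, 0], 0.015], [[0, 0, 0], [0, 0, 0], 0.015]]' | python3 shift.py
echo '[[[0.002, 0, 0], [0, 0, 0], 0.015], [[0, 0, 0], [0, 0, 0], 0.015]]' | python3 shift.py
echo '[[[0.002, 0, 0], [0, 0, 0], 0.015], [[0, 0, 0], [0, 0, 0], 0.015]]' | python3 shift.py
```

```text
time_s: 52.05
ee_pos: [0.4497, -0.1157, 0.1908]
orientation: [180.0, -0.0, 165.5]
force: [1.4, -0.7, -3.1]
grip_width: 0.0217
grip_force: 30.0
time_s: 52.3
ee_pos: [0.4485, -0.1154, 0.1909]
orientation: [-180.0, 0.1, 165.5]
force: [4.3, -0.8, -3.6]
grip_width: 0.0218
grip_force: 30.0
time_s: 52.55
ee_pos: [0.4483, -0.1155, 0.1912]
orientation: [-180.0, 0.3, 165.5]
force: [6.9, -1.8, -5.5]
grip_width: 0.0217
grip_force: 30.0
```

```bash
echo '[[[0, 0, 0], [0, 0, 0], 0.015], [[-0.015, 0, 0], [0, 0, 0], 0.015], [[-0.02, 0, 0], [0, 0, 0], 0.015], [[0, 0, -0.04], [0, 0, 0], 0.015], [[0, 0, -0.05], [0, 0, 0], 0.015]]' | python3 shift.py
echo '[[[0, 0, -0.03], [0, 0, 0], 0.015], [[0, 0, 0], [0, 0, 0], 0.015], [[0, 0, 0], [0, 0, 0], 0.015]]' | python3 shift.py
python3 go.py .4701 -.3845 .31 167.9
python3 - <<'E'
from h import *
from plant import arm, imaging, probe_bus, hand_in
S=imaging.camera("side")["image"][:,:,::-1].copy()
cv2.imwrite("pics/s5.png",S)
S0=cv2.imread("pics/side0.png");S4=cv2.imread("pics/s4.png")
b=lambda I:I[196:216,388:420].astype(int)
print("vs on",np.abs(b(S)-b(S0)).mean(),"vs off",np.abs(b(S)-b(S4)).mean())
E
```

```text
time_s: 53.18
ee_pos: [0.4786, -0.1232, 0.2806]
orientation: [-179.9, -0.3, 165.4]
force: [0.4, 0.6, -0.7]
grip_width: 0.022
grip_force: 30.0
time_s: 53.55
ee_pos: [0.4789, -0.123, 0.3094]
orientation: [180.0, -0.2, 165.5]
force: [0.3, 0.6, -1.8]
grip_width: 0.0214
grip_force: 30.0
ee [ 0.4789 -0.123   0.3094] [180.   -0.2 165.5] rotvec(tool) [ 0.  -0.2 -2.4]
shift now [-0.057  -0.2554 -0.0008] after turn [-0.0462 -0.2575 -0.0006] len 0.2616490450579901 j [-21.  22.  45. 105. -18.  60. 107.]
t 53.55 F [ 0.3459  0.5618 -1.7834] w 0.02142845367118146 29.99932587146759
vs on 10.46875 vs off 14.702083333333333
```

```bash
python3 - <<'E'
import cv2
for n in("side0","s4","s5"):
    g=cv2.cvtColor(cv2.imread(f"pics/{n}.png"),6)[192:214,386:424]
    print(n);print("\n".join("".join("#" if v<45 else "+" if v<75 else "." for v in r) for r in g))
E
```

```text
side0
............###++##+###+#++###########
............####++#+##++###+######+###
...........+############+#++#+#+##++##
............+#####++##++++++######+###
............++++###+#+++++############
..................####+####+++######+#
...................##+#####+++##+####+
...................###+++##++++#+#++##
...................+#+++##+########+##
.......##+.........+++#+++##+#++#####+
.......+#++..........++###+##+#+##++++
........#+++..........+++###+++##+++..
.........#+++..........+++++#+##+++...
.........+#+++.......+...++####++.....
..........+#+++........+..++++++......
............+++.........+...++........
............#++++++.......+.+.........
............+#+++++...................
...........++++++++...................
..........+++++++++...................
..........##++++#++++++...............
..........##++++++..+++...............
s4
............#++#++++++##++++##+##++#+#
............##++++###+#++#++#++#+##+++
...........+##+##+++#+++++#++###++++##
............++###+##++#++++++#++##+++#
............++++####++#+++++++###+#+#+
..................##++++++++++##+#+###
[... 785 characters left out ...]
............++.###+++++++++++++++++++
..................##++++++++++++++++++
...................#++++++++++++++++++
...................#++++++++++++++++++
...................+#+++++++++++++++#+
....................++++++++++++++++++
......+++.............++++++++++++++..
.......#++.............++++++++++++...
........+++..............++++++++.....
........++++..............++++++......
.........#+++..............+++........
..........++++........................
...........++#+..++...................
...........++++++++...................
...........++++++++...................
..........+++++++++...................
..........++++++++.++++...............
..........#+++++++..+++...............
```

```bash
echo '[[[0, 0, 0], [0, 0, -2.4], 0.015], [[-0.009, -0.0515, 0], [0, 0, 0], 0.015], [[-0.009, -0.0515, 0], [0, 0, 0], 0.015], [[-0.009, -0.0515, 0], [0, 0, 0], 0.015], [[-0.009, -0.0515, 0], [0, 0, 0], 0.015]]' | python3 shift.py
echo '[[[-0.009, -0.0515, 0], [0, 0, 0], 0.015], [[0, 0, 0], [0, 0, 0], 0.015], [[0, 0, 0], [0, 0, 0], 0.015]]' | python3 shift.py
python3 go.py .4701 -.3845 .1157 167.9
```

```text
time_s: 54.22
ee_pos: [0.4715, -0.3337, 0.3097]
orientation: [179.9, -0.1, 168.0]
force: [1.2, 0.3, -1.4]
grip_width: 0.0219
grip_force: 30.0
time_s: 54.6
ee_pos: [0.4696, -0.384, 0.3096]
orientation: [179.9, -0.1, 167.9]
force: [-0.0, 0.1, -2.0]
grip_width: 0.0218
grip_force: 30.0
ee [ 0.4696 -0.384   0.3096] [179.9  -0.1 167.9] rotvec(tool) [ 0.1 -0.1 -0. ]
shift now [-0.001  -0.0007  0.1939] after turn [-0.0006 -0.0004  0.1939] len 0.19387763953962683 j [ 12.  33.  42.  88. -23.  68. 136.]
t 54.6 F [-0.015   0.0664 -2.0117] w 0.021776244554053574 29.99944567680359
```

```bash
echo '[[[-0.0005, 0, 0.05], [0, 0, 0], 0.015], [[0, 0, 0.06], [0, 0, 0], 0.015], [[0, 0, 0.05], [0, 0, 0], 0.015], [[0, 0, 0.01], [0, 0, 0], 0.015], [[0, 0, 0], [0, 0, 0], 0.015]]' | python3 shift.py
echo '[[[0, 0, 0], [0, 0, 0], 0.015], [[0, 0, 0], [0, 0, 0], 0.015]]' | python3 shift.py
python3 go.py .4701 -.3845 .1157 167.9
```

```text
time_s: 55.22
ee_pos: [0.4711, -0.3844, 0.1414]
orientation: [-180.0, 0.0, 168.0]
force: [-0.3, -0.5, -0.3]
grip_width: 0.0221
grip_force: 30.0
time_s: 55.48
ee_pos: [0.4713, -0.3857, 0.1426]
orientation: [-179.9, 0.2, 167.9]
force: [0.4, 0.7, -2.0]
grip_width: 0.0217
grip_force: 30.0
ee [ 0.4713 -0.3857  0.1426] [-179.9    0.2  167.9] rotvec(tool) [-0.1  0.2 -0. ]
shift now [0.0015 0.0009 0.0269] after turn [0.0014 0.0009 0.0269] len 0.026920730848990233 j [ 16.  43.  35.  99. -31.  48. 143.]
t 55.475 F [ 0.3869  0.6501 -1.9969] w 0.021721054196763397 29.99396324157715
```

```bash
echo '[[[0.001, 0.001, 0.012], [0, 0, 0], 0.015], [[0, 0, 0.009], [0, 0, 0], 0.015], [[0, 0, 0.004], [0, 0, 0], 0.015], [[0, 0, 0], [0, 0, 0], 0.015], [[0, 0, 0], [0, 0, 0], 0.015]]' | python3 shift.py
python3 go.py .4701 -.3845 .1157 167.9
```

```text
time_s: 56.1
ee_pos: [0.4697, -0.3839, 0.1157]
orientation: [-180.0, 0.0, 167.9]
force: [0.2, 0.0, 0.5]
grip_width: 0.0219
grip_force: 30.0
ee [ 0.4697 -0.3839  0.1157] [-180.     0.   167.9] rotvec(tool) [-0.  0. -0.]
shift now [-0.0005 -0.0005  0.    ] after turn [-0.0005 -0.0005  0.    ] len 0.0007571026507373659 j [ 17.  44.  33. 100. -33.  45. 144.]
t 56.1 F [0.1541 0.0032 0.5209] w 0.02187158275958964 29.99960482120514
```

```bash
echo '[[[0, 0, 0], [0, 0, 0], 0.035], [[0, 0, 0], [0, 0, 0], 0.06], [[0, 0, 0], [0, 0, 0], 0.094], [[0, 0, 0], [0, 0, 0], 0.094], [[0, 0, 0], [0, 0, 0], 0.094]]' | python3 shift.py
echo '[[[0, 0, 0], [0, 0, 0], 0.094], [[0, 0, -0.03], [0, 0, 0], 0.094], [[0, 0, -0.05], [0, 0, 0], 0.094], [[0, 0, -0.06], [0, 0, 0], 0.094], [[0, 0, -0.06], [0, 0, 0], 0.094]]' | python3 shift.py
echo '[[[0.04, 0.03, -0.03], [0, 0, 0], 0.094], [[0.05, 0.03, 0], [0, 0, 0], 0.094], [[0.05, 0.03, 0], [0, 0, 0], 0.094], [[0, 0, 0], [0, 0, 0], 0.094], [[0, 0, 0], [0, 0, 0], 0.094]]' | python3 shift.py
python3 - <<'E'
from h import *
from plant import arm, imaging, probe_bus, hand_in
S=imaging.camera("side")["image"][:,:,::-1].copy();T=imaging.camera("top")["image"][:,:,::-1].copy()
cv2.imwrite("pics/s6.png",S)
mosaic([crop(T,150,100,460,250,1.3),crop(S,250,100,480,340,1.7)],"pics/n.png",0)
g=cv2.cvtColor(S,6)[192:214,386:424]
print("\n".join("".join("#" if v<45 else "+" if v<75 else "." for v in r) for r in g))
E
```

```text
time_s: 56.72
ee_pos: [0.4695, -0.3837, 0.1157]
orientation: [180.0, -0.0, 167.9]
force: [0.6, -0.1, 0.5]
grip_width: 0.068
grip_force: 0.0
time_s: 57.35
ee_pos: [0.4693, -0.3835, 0.3176]
orientation: [-180.0, -0.0, 167.8]
force: [0.9, -0.6, -0.7]
grip_width: 0.0941
grip_force: 0.0
time_s: 57.98
ee_pos: [0.3525, -0.2666, 0.3463]
orientation: [-180.0, 0.1, 167.9]
force: [0.4, -0.1, -0.3]
grip_width: 0.0941
grip_force: 0.0
............#++###+++++++++++++#+#++++
............#+++++++++++++++++++++++++
...........+#++#++++#+++++++++++++++++
............++###+++++++##++++++++++++
............++++####++++++++++++++++++
..................##++++++++++++++++++
...................##++++#++#+++++++++
...................#+++++++++++#++++++
...................+##++++++++++++++++
....................++#++++++++++#++++
......+#+............++++#++++++++++..
.......#++.............++#+++++#+++...
........+++..............+#+++#++.....
........++++..............+#+#++......
.........#+++..............++++.......
..........#+++........................
...........#+++..++...................
...........++++++++...................
...........++++++++...................
..........+++++++++...................
..........+#++++++.++++...............
..........##++++++..+++...............
```

View pics/n.png

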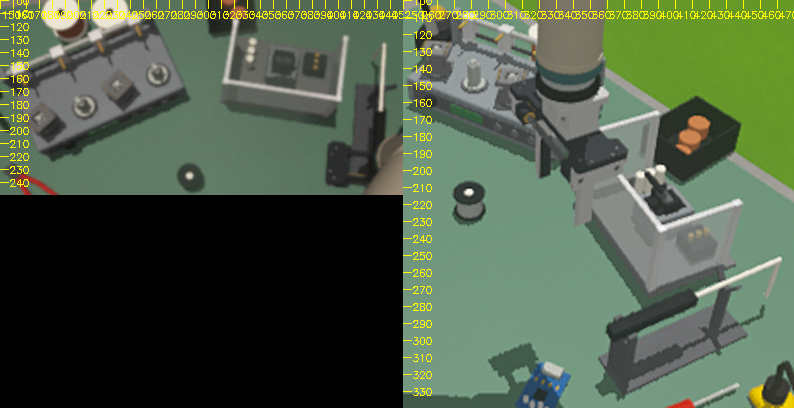

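```bash
python3 -c "
from plant import arm, imaging, probe_bus, hand_in
print(hand_in())"
```

```text
the job is handed in; nothing more can be done
None
```

I handed the job in at about 58 s: in the final pictures both bobbins present (only two on the bench) sit down on spindles of their own, the lever is back on, and the hook lies in its rest; the hand-in returned no verdict.

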